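# Rake a dropped lock core out from under the bench shelf

### The arm

A 6-joint arm with a two-finger parallel gripper is mounted at the origin on the work surface. World frame = base frame: x ahead of the robot, y to its left, z up, the work surface at z = 0. Lengths are in mm, angles in rad, forces in N, time in s.
With the tool pointing down it reaches from about 350 to 775 mm from the base axis. Payload 7.3 kg.
Tool frame: the origin (TCP) lies between the finger pads; the fingertips stand 25 mm ahead of it and the grasp point (between the pads) lies 6 mm ahead of it; z points along the fingers, y is the line along which they close (so a half turn about z gives the same grasp; the last joint's range is limited). The gripper opens to 92 mm and grips with 3 to 60 N. Pads are 19 mm wide; open, the fingers measure 130 mm over their backs; the gripper's body (75 mm by 190 mm) begins 47 mm behind the grasp point.
Start: joints at [-1.313, 0.342, 1.524, -0, 1.275, -0.146], TCP at [206.304, -482.785, 251.741] pointing down, gripper open.
Joint ranges: [-2.53, 2.53], [-0.77, 2.02], [0.04, 2.7], [-1, 4.14], [0.28, 2.66], [-3.11, 3.11]. Speed limits (rad/s): [2.57, 2.57, 3.14, 3.14, 3.14, 3.14].

### API

Orientations are given as [roll, pitch, yaw] about the fixed x, y, z axes, in that order (R = Rz(yaw) Ry(pitch) Rx(roll)).
In Python, from plant import bot gives the robot as it stands.
- The arm moves only by the tool play_rows, never from a script. Its argument "commands" is a list of rows, each an object of numbers: "x", "y", "z": the shift along the tool's x, y, z in m; "twist": the turn about the tool's z in degrees. In form: [{"x": .., "y": .., "z": .., "twist": ..}, ...]. A call has exactly 8 rows; each row is the pose to reach, as a shift and turn from the pose commanded when the call began, along the tool's axes at that moment; what a row does not reach only later rows make up. A row lasts 1/10 s, in which the tool goes at most 50 mm and 8.59 degrees, less where a joint would pass 70% of its speed; a pose out of reach is approached as far as the arm can. A call with a gripper value outside its range is refused whole. "jaw" is the closure, from 0 (fully open) to 1 (shut), set as the call begins (left out, the last holds). The fingers move at their own pace and stop on an object; the grip force is fixed at half the most. Time passes only in rows, so rows that repeat a pose let the fingers close, or fill a call up. It gives the time, the measured TCP pose, the force, the opening and the grip force at its end, in the units of the state.
- bot.get_obs(): the state, without advancing time (a new reading comes with each control period).
- bot.capture(name): name is "scene" or "top"; returns a dict with "pixels" (480x640x3 uint8, red, green, blue), "fx", "fy", "cx", "cy" (pixels), "eye" and "rotation" of the camera in the world. Camera axes: x right, y down, z forward; pixel columns grow to the right and rows downward; lengths in mm; the calibration is good to about 2 mm. A picture is of the moment at which its call begins. There is no depth.
- bot.close_job(): hands the job in; it is judged then, once.
The state is a dict: "time": time; "joint_positions": joint angles; "dq": joint speeds; "tau": joint torques, N m; "tool_pos": TCP position; "tcp_rot": TCP orientation; "contact_force": force on the tool from outside, world axes, zero at the start; "moment": the same for the moment, N m; "grip_width": finger opening in mm; "finger_force": force on a finger pad.
Only numpy, scipy, OpenCV 4.12 (cv2) and the standard library are available. Lean on these libraries where they do the work, as an engineer would, in place of code of your own. Each camera call takes 0.05 s, during which the arm holds its last target. There are 200 camera calls.

### The job

A round brass lock core has been dropped and has slid somewhere under the lowest board of the two-tier bench shelf. With the hooked probe, feel for it under the shelf and drag it out, still standing on its end, until all of it is out in front of the overhanging upper board where it could be picked up from above; then lay the probe down flat on the bench, out from under the lower board, and let go. Do not touch the core with the gripper, and do not disturb the padlock, the screwdriver or the little metal pot.

Things in the scene. Friction and masses are not known exactly. Their poses are not given: they have to be found in the camera images.
- shelf: Two-tier plywood bench shelf, fixed, placed anew each time. Origin on the bench under the middle of its lower board; x runs level inward from the open mouth (x -65 mm) to the back panel (x +65), y left when looking in, z up. Space under the board: side walls at y -130 and +130, height 45. Walls 12 thick, 215 high. Lower board 15 thick, stock on it.
- shelf_mouth (a point): Middle of the mouth under the lower board: the only opening, 260 mm wide and 45 mm high, facing the shelf's -x. Axes as the shelf's.
- shelf_brow (a point): Middle of the lower front edge of the upper board, 200 mm above the bench, 120 mm out in front of the mouth; boxes on it reach 260 mm. It keeps an upright gripper away from the mouth: lean the gripper back, away from the shelf, by 35 to 40 degrees. Thin struts under it in line with the side walls.
- search_area (a point): Not the core: the middle (shelf x 5, y -20 mm, on the bench) of the area where it may stand. The core is a brass cylinder on end, 34 mm across, 30 high, 120 to 210 g; its centre is within 15 mm of this point along the shelf's x and 60 mm along y. So along the left wall (shelf y +115) there is room to slide the probe's blade and hook in and sweep right.
- probe_grip (a point): Centre of the handle, 15 mm above its underside, of the hooked probe lying on the bench. x points along the probe to the hook, y left, z up. Wooden handle 90 long, 18 wide, 30 mm high (x -45 to +45). Steel blade 14 wide, 6 thick, 1 to 7 mm above the underside, runs on to x 195. It balances at about x 30. 150 g. Grasp it across its width.
- probe_hook (a point): Half-way along the hook, on its inner (handle-side) face: x 183, y -25, z -11 mm from the handle's centre, axes as the handle's. The hook is a bar at the blade's end, as thick as the blade, 12 mm wide (x 183 to 195), turned to the right: its tip is at y -43 mm, 36 mm beyond the blade's edge.
- padlock: Bystander: steel padlock lying flat, body 50 x 44 x 20 mm; origin under the middle of its body.
- screwdriver: Bystander: screwdriver lying on the bench, about 200 mm long; its x axis runs from handle to tip.
- pinpot: Bystander: small aluminium pot, 60 mm across, 45 mm high, standing on the bench; origin under its centre.
There are look-alikes about, which are no part of the job. Of the things that look like the part that bears probe_grip, the larger one is meant.

How it is judged:
By the outcome, as a careful person would: the job done as asked, in the order asked, and still so for the second after the job is handed in, with the robot touching nothing.
It also fails if it takes over 45 s, if anything falls off the work surface, if the arm or the gripper's body presses on something with over 40 N, if the wrist force passes 120 N, or if a joint passes its speed limit or range.

## Working session

There is one attempt and no reset: what is moved stays moved. The work goes in short steps, Python scripts to look and compute and a tool call to move; the robot and the scene stay as the last step left them, time stands still between calls to the robot, and variables do not carry over. Pictures are saved under pics/ and viewed, at most 10 in all, crops included, and the job is handed in when it is done.

Besides the shell and the picture viewer there is one more tool, called after "Request:" as name(argument=value, ...), one argument or row to a line, values as JSON. play_rows: Moves the arm, as the interface text tells. Its arguments: {"type":"object","properties":{"commands":{"type":"array"},"jaw":{"type":"number"}},"required":["commands"]}

```bash
mkdir -p pics; ls; python3 - <<'E'
from plant import bot
import cv2
o=bot.get_obs();print(o)
for n in("scene","top"):
    c=bot.capture(n);cv2.imwrite(f"pics/{n}0.png",c["pixels"][:,:,::-1])
    print(n,c["fx"],c["fy"],c["cx"],c["cy"],c["eye"],c["rotation"])
E
```

```text
pics
{'time': 0.0, 'joint_positions': array([-1.31301478e+00,  3.42708858e-01,  1.52499380e+00, -2.47635744e-05,
        1.27541660e+00, -1.45994953e-01]), 'dq': array([-1.42742081e-04,  1.43935358e-03,  4.23930201e-04,  1.34028311e-03,
        2.72941878e-05, -4.23761777e-04]), 'tau': array([-1.24550301e-03, -4.31246173e+01, -2.44222587e+01,  7.16038956e-02,
        5.59325656e-02, -1.30313178e-04]), 'tool_pos': array([ 206.19155829, -482.41710864,  251.06024213]), 'tcp_rot': array([-3.14007884e+00, -1.98657792e-04,  4.03783579e-01]), 'contact_force': array([ 0.07586102, -0.95287888, -0.78934965]), 'moment': array([ 0.00027227, -0.03643217,  0.00069394]), 'finger_force': 0.0, 'grip_width': 91.5324186508956}
scene 443.0645746558214 443.0645746558214 315.6365438568982 247.55692110845536 [ 386.37953765 -232.62440539  988.05813738] [-2.79359538  0.00329642 -0.77604564]
top 460.6206459971763 460.6206459971763 319.9685302421826 234.322685456459 [ 386.31144808   -5.47203027 1215.51044923] [-2.94194618e+00  1.34346671e-03 -1.68917174e+00]
```

View pics/scene0.png

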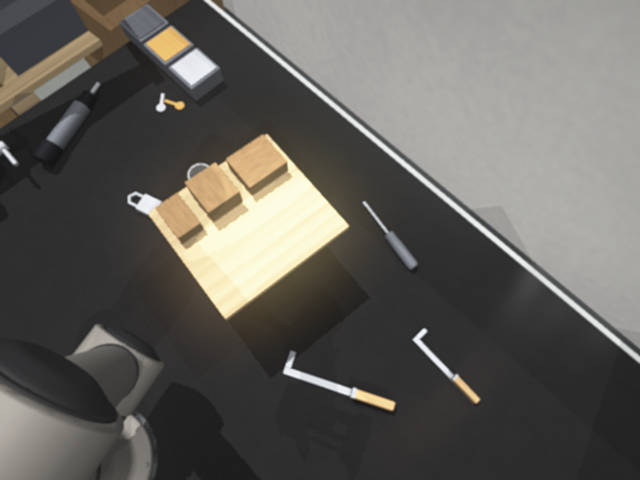

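View pics/top0.png

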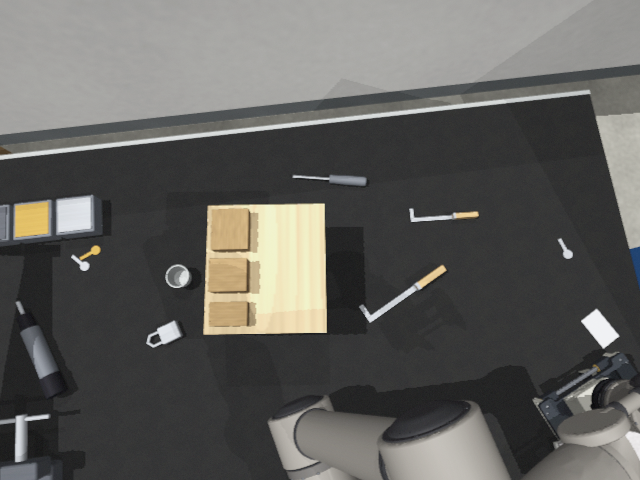

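The scene view shows the larger probe: handle at about (374,400), hook corner at (287,372), tip at (292,353). The shelf's upper board has corners (224,319), (349,226), (265,135) and (150,210). In the top view the handle is at (432,278), the hook corner at (370,319), and the board spans (205..327, 204..334). The front edge is on the right, facing the probe. The screwdriver, pot and padlock are to the side of the shelf and behind it.

```bash
cat > h.py <<'E'
import numpy as np
from scipy.spatial.transform import Rotation as Ro
C={"scene":(443.0646,315.6365,247.5569,[386.3795,-232.6244,988.0581],[-2.79359538,0.00329642,-0.77604564]),
"top":(460.6206,319.9685,234.3227,[386.3114,-5.472,1215.5104],[-2.94194618,1.34346671e-03,-1.68917174])}
def ray(n,u,v):
    f,cx,cy,e,r=C[n]; d=Ro.from_euler("xyz",r).apply([(u-cx)/f,(v-cy)/f,1]); return np.array(e),d
def at(n,u,v,z):
    e,d=ray(n,u,v); return e+d*(z-e[2])/d[2]
def tri(a,b):
    e1,d1=ray("scene",*a); e2,d2=ray("top",*b)
    s=np.linalg.lstsq(np.c_[d1,-d2],e2-e1,rcond=None)[0]
    p,q=e1+s[0]*d1,e2+s[1]*d2
    return (p+q)/2,np.linalg.norm(p-q)
def proj(n,p):
    f,cx,cy,e,r=C[n]; c=Ro.from_euler("xyz",r).inv().apply(np.array(p,float)-e); return f*c[...,:2]/c[...,2:]+[cx,cy]
E
python3 - <<'E'
from h import *
np.set_printoptions(precision=1,suppress=True)
S=[(224,319),(349,226),(150,210),(287,372),(293,353),(352,392),(394,407),(415,267),(364,203)]
T=[(327,333),(325,204),(204,333),(370,319),(362,306),(418,287),(445,268),(367,181),(293,177)]
N="brdFR brdFL brdBR hookcorner hooktip hfront hend sdhandle sdtip".split()
for n,a,b in zip(N,S,T): print(n,*tri(a,b), at("scene",*a,215 if n[0]=='b' else 8)[:2],at("top",*b,215 if n[0]=='b' else 8)[:2])
for n,p in (("pot",(178,277)),("lockbody",(171,331)),("sd end",(367,181)),("sp",(478,214)),("sp hook",(411,210))): print(n,at("top",*p,10)[:2])
from plant import bot
import cv2
im=bot.capture("scene")["pixels"]; print(im.shape)
c=cv2.resize(im[310:430,260:420,::-1],(800,600),interpolation=cv2.INTER_CUBIC);cv2.imwrite("pics/c1.png",c)
im=bot.capture("top")["pixels"]
c=cv2.resize(im[195:345,300:460,::-1],None,fx=4,fy=4,interpolation=cv2.INTER_CUBIC)
cv2.imwrite("pics/c2.png",c)
E
```

```text
brdFR [373.4 -17.4 230.3] 0.3584492951400074 [373.  -13.1] [373.4 -17.6]
brdFL [651.9 -47.  227.3] 0.11078405251176696 [656.3 -44. ] [655.2 -47.5]
brdBR [405.9 238.6 228.2] 3.858907365059652 [408.2 246.7] [404.2 241.9]
hookcorner [ 392.1 -135.     3. ] 1.212062408648112 [ 391.5 -135.5] [ 392.7 -134.5]
hooktip [ 427.4 -117.3   21.5] 0.11963387252855907 [ 427.9 -115.7] [ 428.  -118.5]
hfront [ 456.8 -259.5   58.7] 1.0947129725546842 [ 461.2 -261. ] [ 459.3 -270.5]
hend [ 497.2 -338.4   46. ] 1.0351202533762793 [ 502.2 -342.8] [ 500.2 -349.1]
sdhandle [ 752.5 -173.9   37.2] 0.4544701892153978 [ 763.5 -172.1] [ 761.8 -178.2]
sdtip [795.4  21.6  14.3] 0.5714166202217343 [798.3  23.2] [797.2  21.8]
pot [559.4 350.5]
lockbody [422.9 376.2]
sd end [ 761.2 -177.9]
sp [ 633.8 -461.8]
sp hook [ 666.1 -284.5]
(480, 640, 3)
```

View pics/c1.png

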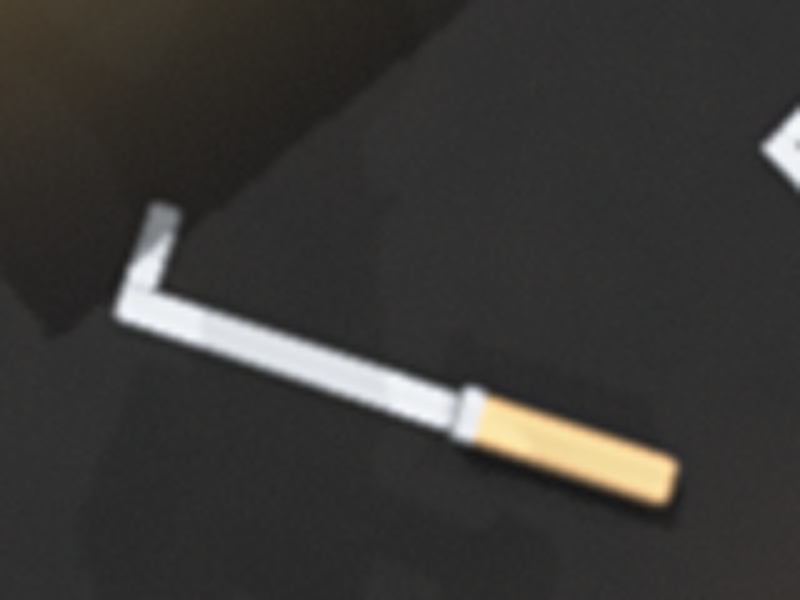

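View pics/c2.png

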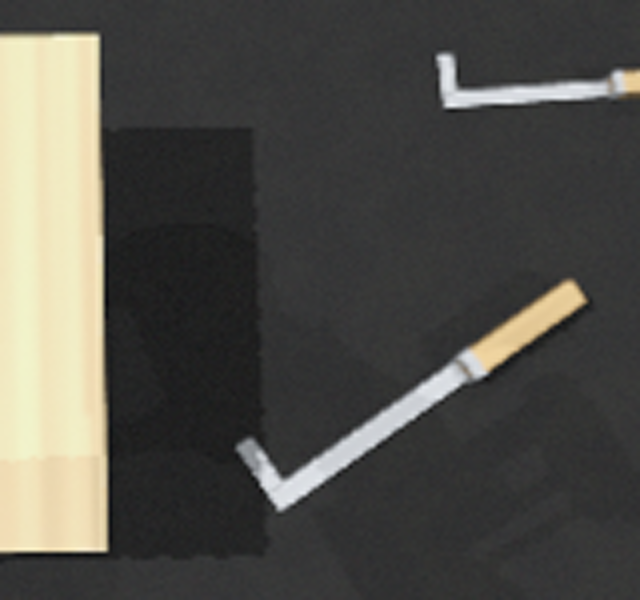

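The crops show the large probe clearly: scene handle end at about (395,406), ferrule (354,392), hook corner outer (283.5,373). The upper board's front edge lies in front of it, with nothing else close by. Next I compute the exact pose and where the struts would project.

```bash
python3 - <<'E'
from h import *
from scipy.optimize import least_squares
np.set_printoptions(precision=1,suppress=True)
# probe model pts: top end corners of handle at z30, blade outer corner at z7, hook tip
P=np.array([[-45,9,30],[-45,-9,30],[195,7,7],[195,-43,7],[183,-43,7]])
s=lambda u,v:(260+u/5,310+v/5); t=lambda u,v:(300+u/4,195+v/4)
obs={"scene":[s(662,506),s(680,462),s(114,318),s(150,203),s(182,210)],"top":[t(588,298),t(573,279),t(281,511),t(236,447),t(253,437)]}
def W(q): return np.c_[Ro.from_euler("z",q[2]).apply(P)+[q[0],q[1],0]]
for ns in (["scene"],["top"],["scene","top"]):
    r=least_squares(lambda q:np.concatenate([(proj(n,W(q))-np.array(obs[n])).ravel() for n in ns]),[480,-300,2.05],loss="soft_l1",x_scale=[10,10,.1])
    print(ns,r.x[:2],np.degrees(r.x[2]),r.fun.round(1))
o=np.array([535.4,153.2]);a=np.radians(83.5);X=np.array([np.cos(a),np.sin(a)]);Y=np.array([-X[1],X[0]])
for x in(-180,-125):
    for y in(136,-136):
        w=o+x*X+y*Y
        print(x,y,w,[proj("scene",[*w,z]).round() for z in(0,100,200)],[proj("top",[*w,z]).round() for z in(0,100,200)])
import cv2
im=cv2.imread("pics/scene0.png")[190:390,200:400]
cv2.imwrite("pics/c3.png",cv2.resize(np.clip(im.astype(float)*3.5,0,255).astype(np.uint8),(600,600),interpolation=cv2.INTER_CUBIC))
E
```

```text
['scene'] [ 479.6 -300.7] 117.5197981574017 [ 0.9  0.1 -0.5 -0.  -0.  -0.4  0.4 -0.  -0.7  0.3]
['top'] [ 479.5 -303.7] 117.66540189314402 [ 0.2  0.5 -0.2 -0.5  0.2  0.2  0.2 -0.  -0.3 -0.2]
['scene', 'top'] [ 479.7 -301.8] 117.61199547667886 [ 1.3  0.5 -0.1  0.3  0.3  0.2  0.8  0.4 -0.4  0.8 -0.5  0.5 -1.  -0.4
 -0.6  0.1 -0.6 -0.1 -1.1 -0.2]
-180 136 [379.9 -10.2] [array([245., 334.]), array([237., 326.]), array([228., 317.])] [array([323., 330.]), array([323., 330.]), array([323., 330.])]
-180 -136 [650.1 -41. ] [array([340., 262.]), array([342., 248.]), array([345., 230.])] [array([322., 227.]), array([322., 218.]), array([322., 208.])]
-125 136 [386.1  44.4] [array([231., 315.]), array([222., 305.]), array([211., 293.])] [array([301., 330.]), array([300., 330.]), array([298., 330.])]
-125 -136 [656.4  13.6] [array([326., 245.]), array([326., 229.]), array([327., 210.])] [array([302., 227.]), array([300., 218.]), array([298., 208.])]
```

View pics/c3.png

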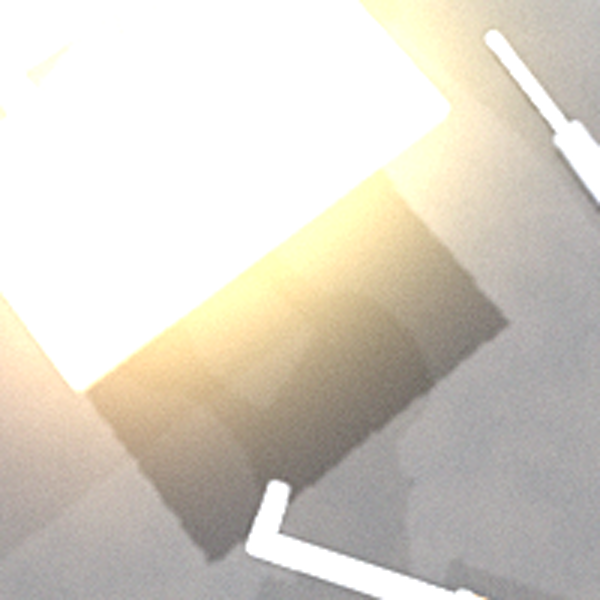

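The brightened crop shows no struts at the brow's front corners, where they would appear near (84,381) to (135,432) and (435,120) to (420,216), so they must stand further in. The probe is at (480,-302) with yaw 117.6°. I go above the handle.

Request:
play_rows(
  commands=[
    {"x": 0.02, "y": -0.004, "z": 0.008, "twist": -8.5},
    {"x": 0.066, "y": -0.012, "z": 0.025, "twist": -17},
    {"x": 0.114, "y": -0.021, "z": 0.042, "twist": -25.5},
    {"x": 0.162, "y": -0.03, "z": 0.06, "twist": -34},
    {"x": 0.21, "y": -0.038, "z": 0.077, "twist": -42.5},
    {"x": 0.257, "y": -0.047, "z": 0.095, "twist": -51},
    {"x": 0.303, "y": -0.055, "z": 0.112, "twist": -59.5},
    {"x": 0.323, "y": -0.059, "z": 0.12, "twist": -68},
  ],
  jaw=0,
)

```text
time: 1.0
tool_pos: [482.2, -298.9, 130.1]
tcp_rot: [-3.141, -0.001, 1.599]
contact_force: [0.4, -0.0, -0.3]
grip_width: 91.9
finger_force: 0.0
```

Request:
play_rows(
  commands=[
    {"x": 0, "y": 0, "z": 0.005, "twist": -8.5},
    {"x": 0, "y": 0, "z": 0.015, "twist": -17},
    {"x": 0, "y": 0, "z": 0.03, "twist": -24},
    {"x": 0, "y": 0, "z": 0.048, "twist": -26.4},
    {"x": 0, "y": 0, "z": 0.07, "twist": -26.4},
    {"x": 0, "y": 0, "z": 0.09, "twist": -26.4},
    {"x": 0, "y": 0, "z": 0.1, "twist": -26.4},
    {"x": 0, "y": 0, "z": 0.101, "twist": -26.4},
  ],
)

```text
time: 1.8
tool_pos: [479.5, -301.1, 29.4]
tcp_rot: [-3.141, -0.002, 2.051]
contact_force: [0.4, 0.5, -0.1]
grip_width: 91.7
finger_force: 0.0
```

Request:
play_rows(
  commands=[
    {"x": 0, "y": 0, "z": 0, "twist": 0},
    {"x": 0, "y": 0, "z": 0, "twist": 0},
    {"x": 0, "y": 0, "z": 0, "twist": 0},
    {"x": 0, "y": 0, "z": 0, "twist": 0},
    {"x": 0, "y": 0, "z": 0, "twist": 0},
    {"x": 0, "y": 0, "z": 0, "twist": 0},
    {"x": 0, "y": 0, "z": 0, "twist": 0},
    {"x": 0, "y": 0, "z": 0, "twist": 0},
  ],
  jaw=1,
)

```text
time: 2.6
tool_pos: [480.1, -301.6, 30.7]
tcp_rot: [-3.142, 0.0, 2.051]
contact_force: [0.5, -0.7, 0.7]
grip_width: 32.5
finger_force: 0.0
```

Request:
play_rows(
  commands=[
    {"x": 0, "y": 0, "z": 0, "twist": 0},
    {"x": 0, "y": 0, "z": 0, "twist": 0},
    {"x": 0, "y": 0, "z": 0, "twist": 0},
    {"x": 0, "y": 0, "z": 0, "twist": 0},
    {"x": 0, "y": 0, "z": -0.003, "twist": 0},
    {"x": 0, "y": 0, "z": -0.006, "twist": 6},
    {"x": 0, "y": 0, "z": -0.006, "twist": 13},
    {"x": 0, "y": 0, "z": -0.006, "twist": 20},
  ],
)

```text
time: 3.4
tool_pos: [480.1, -301.6, 36.9]
tcp_rot: [-3.141, 0.0, 1.697]
contact_force: [-0.5, 0.7, -2.4]
grip_width: 18.2
finger_force: 30.0
```

Request:
play_rows(
  commands=[
    {"x": 0, "y": 0, "z": 0, "twist": 3},
    {"x": 0, "y": 0, "z": 0, "twist": 6},
    {"x": 0, "y": 0, "z": 0.002, "twist": 7},
    {"x": 0, "y": 0, "z": 0.004, "twist": 7},
    {"x": 0, "y": 0, "z": 0.006, "twist": 7},
    {"x": 0, "y": 0, "z": 0.006, "twist": 7},
    {"x": 0, "y": 0, "z": 0.006, "twist": 7},
    {"x": 0, "y": 0, "z": 0.006, "twist": 7},
  ],
)

```text
time: 4.2
tool_pos: [480.1, -301.6, 30.7]
tcp_rot: [-3.141, 0.0, 1.58]
contact_force: [-1.6, 0.8, 0.2]
grip_width: 17.5
finger_force: 30.0
```

Request:
play_rows(
  commands=[
    {"x": 0, "y": 0, "z": 0, "twist": 0},
    {"x": 0, "y": 0, "z": 0, "twist": 0},
    {"x": 0, "y": 0, "z": 0, "twist": 0},
    {"x": 0, "y": 0, "z": -0.01, "twist": 0},
    {"x": 0, "y": 0, "z": -0.03, "twist": 0},
    {"x": 0, "y": 0, "z": -0.06, "twist": 0},
    {"x": 0, "y": 0, "z": -0.1, "twist": 0},
    {"x": 0, "y": 0, "z": -0.15, "twist": 0},
  ],
  jaw=0.5,
)

```text
time: 5.0
tool_pos: [479.3, -301.0, 181.6]
tcp_rot: [-3.139, -0.002, 1.58]
contact_force: [0.7, -0.9, -0.3]
grip_width: 45.8
finger_force: 0.0
```

```bash
python3 -c "
from plant import bot
print(bot.get_obs()['joint_positions'],bot.get_obs()['tool_pos'],bot.get_obs()['tcp_rot'])"
```

```text
[-6.96092408e-01  4.80297074e-01  1.51010126e+00 -1.99399263e-05
  1.15397098e+00 -7.05354594e-01] [ 479.31679672 -300.97570906  181.63341057] [-3.13946674e+00 -1.78625820e-03  1.58006471e+00]
```

Request:
play_rows(
  commands=[
    {"x": -0.01, "y": -0.03, "z": -0.005, "twist": 0},
    {"x": -0.022, "y": -0.076, "z": -0.015, "twist": 0},
    {"x": -0.035, "y": -0.122, "z": -0.025, "twist": 0},
    {"x": -0.048, "y": -0.168, "z": -0.035, "twist": 0},
    {"x": -0.062, "y": -0.214, "z": -0.045, "twist": 0},
    {"x": -0.075, "y": -0.26, "z": -0.055, "twist": 0},
    {"x": -0.088, "y": -0.306, "z": -0.06, "twist": 0},
    {"x": -0.1, "y": -0.35, "z": -0.06, "twist": 0},
  ],
)

```text
time: 5.8
tool_pos: [129.2, -405.5, 242.5]
tcp_rot: [3.141, 0.003, 1.58]
contact_force: [1.4, -1.4, 0.2]
grip_width: 46.0
finger_force: 0.0
```

Request:
play_rows(
  commands=[
    {"x": 0.0, "y": -0.045, "z": 0, "twist": 0},
    {"x": 0.03, "y": -0.053, "z": 0, "twist": 0},
    {"x": 0.07, "y": -0.053, "z": 0, "twist": 0},
    {"x": 0.11, "y": -0.053, "z": 0, "twist": 0},
    {"x": 0.14, "y": -0.053, "z": 0, "twist": 0},
    {"x": 0.17, "y": -0.053, "z": 0, "twist": 0},
    {"x": 0.2, "y": -0.053, "z": 0, "twist": 0},
    {"x": 0.2, "y": -0.053, "z": 0, "twist": 0},
  ],
)

```text
time: 6.6
tool_pos: [76.3, -202.4, 240.8]
tcp_rot: [3.142, 0.001, 1.581]
contact_force: [1.0, 0.2, 0.8]
grip_width: 45.9
finger_force: 0.0
```

```bash
python3 -c "
from plant import bot
o=bot.get_obs()
print(o['joint_positions'],o['tool_pos'],o['tcp_rot'])"
```

```text
[-1.57126758e+00 -2.74360521e-01  2.20236952e+00  5.22957340e-05
  1.21302711e+00 -1.58107003e+00] [  76.31896851 -202.4320103   240.78925495] [3.14154938e+00 5.57021216e-04 1.58058047e+00]
```

Request:
play_rows(
  commands=[
    {"x": 0, "y": 0.025, "z": -0.03, "twist": 0},
    {"x": 0.005, "y": 0.06, "z": -0.065, "twist": 0},
    {"x": 0.01, "y": 0.095, "z": -0.1, "twist": 0},
    {"x": 0.02, "y": 0.125, "z": -0.14, "twist": 0},
    {"x": 0.035, "y": 0.155, "z": -0.175, "twist": 0},
    {"x": 0.065, "y": 0.18, "z": -0.2, "twist": 0},
    {"x": 0.105, "y": 0.2, "z": -0.21, "twist": 0},
    {"x": 0.15, "y": 0.215, "z": -0.21, "twist": 0},
  ],
)

```text
time: 7.4
tool_pos: [291.5, -52.5, 452.5]
tcp_rot: [3.138, 0.002, 1.579]
contact_force: [1.3, -0.1, -0.6]
grip_width: 46.0
finger_force: 0.0
```

Request:
play_rows(
  commands=[
    {"x": 0.048, "y": 0.005, "z": 0, "twist": 0},
    {"x": 0.096, "y": 0.005, "z": 0, "twist": 0},
    {"x": 0.144, "y": -0.005, "z": 0, "twist": 0},
    {"x": 0.19, "y": -0.02, "z": 0, "twist": 0},
    {"x": 0.235, "y": -0.04, "z": 0, "twist": 0},
    {"x": 0.275, "y": -0.07, "z": 0, "twist": 0},
    {"x": 0.31, "y": -0.105, "z": 0, "twist": 0},
    {"x": 0.34, "y": -0.145, "z": 0, "twist": 0},
  ],
)

```text
time: 8.2
tool_pos: [140.4, 287.0, 451.0]
tcp_rot: [3.141, -0.001, 1.58]
contact_force: [1.0, 1.0, -0.5]
grip_width: 45.9
finger_force: 0.0
```

Request:
play_rows(
  commands=[
    {"x": 0.025, "y": -0.042, "z": 0, "twist": 0},
    {"x": 0.045, "y": -0.087, "z": 0, "twist": 0},
    {"x": 0.06, "y": -0.134, "z": 0, "twist": 0},
    {"x": 0.07, "y": -0.182, "z": 0, "twist": 0},
    {"x": 0.075, "y": -0.212, "z": -0.035, "twist": 0},
    {"x": 0.075, "y": -0.222, "z": -0.08, "twist": 0},
    {"x": 0.075, "y": -0.222, "z": -0.13, "twist": 0},
    {"x": 0.075, "y": -0.222, "z": -0.18, "twist": 0},
  ],
)

```text
time: 9.0
tool_pos: [-81.7, 357.7, 632.9]
tcp_rot: [3.142, -0.001, 1.582]
contact_force: [0.2, 2.3, 1.4]
grip_width: 46.0
finger_force: 0.0
```

```bash
python3 -c "
from plant import bot
o=bot.get_obs()
print(o['joint_positions'],o['tool_pos'],o['tcp_rot'])"
```

```text
[ 1.58557119e+00  6.16860228e-02  8.43513097e-01 -7.30929795e-05
  2.23503374e+00  1.57448498e+00] [-81.67719732 357.72528062 632.89600022] [ 3.14154018e+00 -1.35999321e-03  1.58183748e+00]
```

Request:
play_rows(
  commands=[
    {"x": 0.03, "y": 0, "z": -0.02, "twist": 0},
    {"x": 0.06, "y": 0, "z": -0.04, "twist": 0},
    {"x": 0.1, "y": 0, "z": -0.06, "twist": 0},
    {"x": 0.14, "y": 0, "z": -0.08, "twist": 0},
    {"x": 0.18, "y": 0, "z": -0.1, "twist": 0},
    {"x": 0.22, "y": 0, "z": -0.12, "twist": 0},
    {"x": 0.25, "y": 0, "z": -0.14, "twist": 0},
    {"x": 0.28, "y": 0, "z": -0.16, "twist": 0},
  ],
)

```text
time: 9.8
tool_pos: [-64.4, 449.2, 691.0]
tcp_rot: [-3.135, 0.022, 1.58]
contact_force: [-0.5, -0.2, -0.4]
grip_width: 46.0
finger_force: 0.0
```

```bash
python3 -c "
from plant import bot
o=bot.get_obs()
print(o['joint_positions'],o['tool_pos'],o['tcp_rot'])"
```

```text
[1.54026035 0.4694165  0.03606358 0.01224328 2.65798654 1.5414477 ] [-64.38254717 449.24107976 690.95106008] [-3.13502435  0.02165841  1.58045715]
```

Request:
play_rows(
  commands=[
    {"x": -0.04, "y": 0, "z": -0.005, "twist": 0},
    {"x": -0.08, "y": 0, "z": -0.015, "twist": 0},
    {"x": -0.125, "y": 0, "z": -0.025, "twist": 0},
    {"x": -0.17, "y": 0, "z": -0.035, "twist": 0},
    {"x": -0.215, "y": 0, "z": -0.045, "twist": 0},
    {"x": -0.26, "y": 0, "z": -0.052, "twist": 0},
    {"x": -0.305, "y": 0, "z": -0.057, "twist": 0},
    {"x": -0.35, "y": 0, "z": -0.06, "twist": 0},
  ],
)

```text
time: 10.6
tool_pos: [-64.6, 104.9, 735.4]
tcp_rot: [-3.141, 0.002, 1.58]
contact_force: [0.0, -0.5, 0.6]
grip_width: 46.0
finger_force: 0.0
```

```bash
python3 -c "
from plant import bot
o=bot.get_obs()
print(o['joint_positions'],o['tool_pos'],o['tcp_rot'])"
```

```text
[ 1.45421902e+00 -2.41496334e-01  7.26700655e-01 -1.92460761e-04
  2.65798073e+00  1.44453638e+00] [-64.61405848 104.87419891 735.42940975] [-3.14148118e+00  1.59101447e-03  1.58030874e+00]
```

Request:
play_rows(
  commands=[
    {"x": -0.02, "y": 0, "z": -0.04, "twist": 0},
    {"x": -0.04, "y": 0, "z": -0.08, "twist": 0},
    {"x": -0.06, "y": 0, "z": -0.12, "twist": 0},
    {"x": -0.08, "y": 0, "z": -0.12, "twist": 0},
    {"x": -0.1, "y": 0, "z": -0.12, "twist": 0},
    {"x": -0.1, "y": 0, "z": -0.12, "twist": 0},
    {"x": -0.1, "y": 0, "z": -0.12, "twist": 0},
    {"x": -0.1, "y": 0, "z": -0.12, "twist": 0},
  ],
)

```text
time: 11.4
tool_pos: [-102.2, 32.3, 736.7]
tcp_rot: [-3.132, -0.027, 1.581]
contact_force: [-0.7, 0.6, -0.5]
grip_width: 45.9
finger_force: 0.0
```

```bash
python3 -c "
from plant import bot
o=bot.get_obs()
print(o['joint_positions'],o['tool_pos'],o['tcp_rot'])"
```

```text
[ 2.0572599  -0.28147378  0.73669799 -0.00881832  2.65801918  2.03902431] [-102.1711815    32.34228162  736.7167713 ] [-3.13224955 -0.02706117  1.58104016]
```

Request:
play_rows(
  commands=[
    {"x": 0.04, "y": 0.01, "z": 0, "twist": 0},
    {"x": 0.08, "y": 0.026, "z": 0, "twist": 0},
    {"x": 0.12, "y": 0.026, "z": -0.2, "twist": 0},
    {"x": 0.12, "y": 0.026, "z": -0.5, "twist": 0},
    {"x": 0.12, "y": 0.026, "z": -1.0, "twist": 0},
    {"x": 0.12, "y": 0.026, "z": -1.0, "twist": 0},
    {"x": 0.12, "y": 0.026, "z": -1.0, "twist": 0},
    {"x": 0.12, "y": 0.026, "z": -1.0, "twist": 0},
  ],
)

```text
time: 12.2
tool_pos: [-107.4, 144.0, 758.4]
tcp_rot: [-3.133, -0.05, 1.581]
contact_force: [0.5, 0.9, 0.4]
grip_width: 45.9
finger_force: 0.0
```

```bash
python3 -c "
from plant import bot
o=bot.get_obs()
print(o['joint_positions'],o['tool_pos'],o['tcp_rot'],o['dq'])"
```

```text
[ 1.77418905e+00 -1.06628321e-01  5.40612302e-01 -2.40969326e-03
  2.65717530e+00  1.76113930e+00] [-107.369032    143.98851761  758.3743887 ] [-3.13303899 -0.04971476  1.58147266] [ 0.06068822  0.10712568 -0.09599323  0.00471336  0.00027794  0.06512867]
```

Request:
play_rows(
  commands=[
    {"x": 0.03, "y": 0.035, "z": -0.03, "twist": 0},
    {"x": 0.0, "y": 0.035, "z": -0.1, "twist": 0},
    {"x": -0.05, "y": 0.035, "z": -0.1, "twist": 0},
    {"x": -0.1, "y": 0.035, "z": -0.1, "twist": 0},
    {"x": -0.15, "y": 0.035, "z": -0.1, "twist": 0},
    {"x": -0.2, "y": 0.035, "z": -0.1, "twist": 0},
    {"x": -0.25, "y": 0.035, "z": -0.1, "twist": 0},
    {"x": -0.3, "y": 0.035, "z": -0.1, "twist": 0},
  ],
)

```text
time: 13.0
tool_pos: [-100.6, 10.5, 744.0]
tcp_rot: [-3.125, -0.066, 1.579]
contact_force: [-0.0, 1.1, 0.3]
grip_width: 45.7
finger_force: 0.0
```

```bash
python3 -c "
from plant import bot
o=bot.get_obs()
print(o['joint_positions'],o['tool_pos'],o['tcp_rot'],o['dq'])"
```

```text
[ 2.31147462 -0.28071736  0.70324072 -0.06814312  2.65728466  2.24146201] [-100.56652995   10.53758508  744.04280784] [-3.12452935 -0.06643381  1.57895047] [ 1.8023894  -0.01476868  0.08861058 -0.09715974 -0.00577471  1.68794839]
```

```bash
cat > k.py <<'E'
from h import *
from scipy.optimize import least_squares
D=[([-1.31301,.342709,1.524994,0,1.275417,-.145995],[206.19,-482.42,251.06],[-3.14,0,.40378]),
([-.69609,.480297,1.5101,0,1.153971,-.705355],[479.32,-300.98,181.63],[-3.13947,-.0018,1.58]),
([-1.571268,-.27436,2.20237,0,1.213027,-1.58107],[76.32,-202.43,240.79],[3.1415,.0006,1.5806]),
([1.585571,.061686,.843513,0,2.235034,1.574485],[-81.677,357.725,632.896],[3.1415,-.00136,1.5818]),
([1.54026,.469417,.036064,.012243,2.657987,1.541448],[-64.38,449.24,690.95],[-3.13502,.02166,1.58046]),
([1.454219,-.241496,.7267,0,2.657981,1.444536],[-64.61,104.87,735.43],[-3.1415,.0016,1.5803]),
([2.05726,-.281474,.736698,-.008818,2.658019,2.039024],[-102.17,32.34,736.72],[-3.13225,-.02706,1.58104]),
([1.774189,-.106628,.540612,-.00241,2.657175,1.761139],[-107.37,143.99,758.37],[-3.13304,-.04971,1.58147]),
([2.311475,-.280717,.703241,-.068143,2.657285,2.241462],[-100.57,10.54,744.04],[-3.12453,-.06643,1.57895])]
LO=np.array([-2.53,-.77,.04,-1,.28,-3.11]);HI=np.array([2.53,2.02,2.7,4.14,2.658,3.11])
def fk(q,p,s4=1):
    L1,L2,H,T,d,c,e=p
    R=Ro.from_euler("z",q[0])*Ro.from_euler("y",q[1])
    x=np.array([0,0,H])+Ro.from_euler("z",q[0]).apply([c,d,0])+R.apply([0,0,L1])
    R=R*Ro.from_euler("y",q[2]); x=x+R.apply([e,0,L2])
    R=R*Ro.from_euler("z",s4*q[3])*Ro.from_euler("y",q[4])*Ro.from_euler("z",q[5])
    return x+R.apply([0,0,T]),R
def fit(s4):
    f=lambda p:np.concatenate([fk(q,p,s4)[0]-np.array(x) for q,x,_ in D])
    r=least_squares(f,[505,370,300,200,76,0,0]); return r
best=min((fit(s)for s in(1,)),key=lambda r:r.cost); P=best.x
Q0=np.array(D[-1][0])
off=(fk(D[0][0],P)[1].inv()*Ro.from_euler("xyz",D[0][2]))   # constant tool offset
if __name__=="__main__":
    np.set_printoptions(precision=3,suppress=True)
    print(P,np.abs(best.fun).max(),off.as_euler("xyz"))
    for s in(1,-1):
        print(s,[round((( fk(q,P,s)[1]*off).inv()*Ro.from_euler("xyz",r)).magnitude(),4) for q,_,r in D])
E
python3 k.py
```

```text
[506.205 379.6   222.936 293.124  76.394   0.     46.498] 0.024690864642820998 [ 0.    -0.     1.571]
1 [0.0, 0.0002, 0.0003, 0.0003, 0.0002, 0.0003, 0.0002, 0.0002, 0.0002]
-1 [0.0, 0.0002, 0.0003, 0.0003, 0.0245, 0.0003, 0.0177, 0.0049, 0.1364]
```

```bash
cat > sim.py <<'E'
from k import *
def solve(q,x,R,w,it=None):
    f=lambda v:(lambda a:np.r_[(a[0]-x)/1000,w*(R.inv()*a[1]*off).as_rotvec(),1e-4*(v-q)])(fk(v,P))
    return least_squares(f,np.clip(q,LO+1e-6,HI-1e-6),bounds=(LO,HI),xtol=1e-7,max_nfev=60).x
def call(q,rows,w,clip=True):
    x0,R0=fk(q,P);R0=R0*off
    for r in rows:
        X=x0+R0.apply(np.array(r[:3])*1000);RT=R0*Ro.from_euler("z",r[3],degrees=True)
        x,R=fk(q,P);R=R*off
        if clip:
            d=X-x;n=np.linalg.norm(d);X=x+d*min(1,50/max(n,1e-9))
            v=(R.inv()*RT).as_rotvec();n=np.linalg.norm(v);RT=R*Ro.from_rotvec(v*min(1,.15/max(n,1e-9)))
        qn=solve(q,X,RT,w)
        s=np.abs(qn-q)/(.07*np.array([2.57,2.57,3.14,3.14,3.14,3.14])); q=q+(qn-q)/max(1,s.max())
    return q
def tilt(q): return (fk(q,P)[1]*off).apply([0,0,1])
E
python3 - <<'E'
from sim import *
np.set_printoptions(precision=3,suppress=True)
HI[4]=2.6580
q6=np.array(D[5][0]);q7=np.array(D[6][0]);q8=np.array(D[7][0])
c1=[(-.02*min(i,5),0,-min(.04*i,.12),0) for i in range(1,9)]
c2=[(.04,.01,0,0),(.08,.026,0,0),(.12,.026,-.2,0),(.12,.026,-.5,0)]+[(.12,.026,-1,0)]*4
c3=[(.03,.035,-.03,0),(0,.035,-.1,0)]+[(-.05*i,.035,-.1,0) for i in range(1,7)]
for clip in(True,False):
    for w in(.2,.4,.7,1,):
        for q,c,n in((q6,c1,"1"),(q7,c2,"2"),(q8,c3,"3")):
            a=call(q,c,w,clip); print(clip,w,n,tilt(a)[:2],a,fk(a,P)[0])
for i in(6,7,8): print(tilt(np.array(D[i][0]))[:2])
E
```

```text
True 0.2 1 [-0.204  0.346] [ 2.53  -0.238  0.314 -0.365  2.658  2.153] [-67.748  13.662 821.393]
True 0.2 2 [-0.02   0.407] [ 2.094 -0.048  0.119 -0.413  2.658  1.68 ] [-96.426 123.555 836.174]
True 0.2 3 [-0.136  0.179] [ 2.507 -0.285  0.547 -0.139  2.658  2.361] [-85.752  -8.339 777.784]
True 0.4 1 [-0.016  0.067] [ 2.201 -0.275  0.694 -0.057  2.658  2.14 ] [-101.411   22.659  745.571]
True 0.4 2 [-0.019  0.094] [ 1.794 -0.112  0.5   -0.006  2.658  1.779] [-108.695  137.291  768.058]
True 0.4 3 [-0.03   0.086] [ 2.354 -0.277  0.677 -0.086  2.658  2.265] [-99.566   8.268 749.392]
True 0.7 1 [-0.005  0.02 ] [ 2.127 -0.276  0.74  -0.015  2.658  2.104] [-104.93    27.913  735.621]
True 0.7 2 [-0.013  0.049] [ 1.792 -0.113  0.546  0.004  2.658  1.785] [-110.005  138.722  758.24 ]
True 0.7 3 [-0.014  0.061] [ 2.297 -0.277  0.705 -0.064  2.658  2.228] [-101.831   12.882  743.413]
True 1 1 [-0.002  0.009] [ 2.111 -0.276  0.751 -0.006  2.658  2.096] [-105.665   29.193  733.257]
True 1 2 [-0.011  0.037] [ 1.792 -0.113  0.557  0.006  2.658  1.786] [-110.309  139.045  755.8  ]
True 1 3 [-0.011
[... 617 characters left out ...]
-0.368  0.672  0.175  2.658  2.62 ] [-82.886 -62.15  755.653]
False 0.7 1 [-0.021  0.05 ] [ 2.338 -0.273  0.706 -0.042  2.658  2.291] [-106.021    8.159  742.827]
False 0.7 2 [-0.019  0.386] [ 1.83  -0.037  0.125 -0.176  2.658  1.65 ] [-94.973 152.815 832.506]
False 0.7 3 [-0.086  0.034] [ 2.53  -0.409  0.801  0.047  2.658  2.56 ] [-58.611 -59.985 728.49 ]
False 1 1 [-0.011  0.024] [ 2.322 -0.273  0.731 -0.019  2.658  2.295] [-108.794    8.366  737.244]
False 1 2 [-0.029  0.223] [ 1.724 -0.05   0.307 -0.012  2.658  1.703] [-101.586  168.392  798.179]
False 1 3 [-0.048  0.043] [ 2.53  -0.407  0.826 -0.017  2.658  2.502] [-55.295 -51.631 723.023]
[-0.01   0.027]
[-0.009  0.049]
[-0.018  0.066]
```

```bash
nproc; cat > srch.py <<'E'
from sim import *
import sys
from multiprocessing import Pool
HI[4]=2.658
def one(seed):
    g=np.random.default_rng(seed)
    for _ in range(1000):
        j2=g.uniform(-.77,1.6); j3=g.choice([.04,2.7,g.uniform(.04,2.7)]); j5=np.pi-j2-j3
        if not -.02<j5-.28<2.4: continue
        q=np.array([0,j2,j3,0,np.clip(j5,.28,2.658),g.choice([0,3.1,-3.1])])
        x=fk(q,P)[0]
        if x[2]>150 and np.hypot(*x[:2])>200: break
    u=g.normal(size=3);u/=np.linalg.norm(u);u*=g.choice([0,1])
    tw=0 if q[5]==0 else 80*np.sign(q[5])
    if tw==0: u=u if np.any(u) else np.array([0,0,-1.])
    a=call(q,[(*u,tw)]*8,.65)
    t=tilt(a); return np.hypot(t[0],t[1]),q,u,tw,t[:2],a,fk(a,P)[0]
if __name__=="__main__":
    np.set_printoptions(precision=2,suppress=True)
    with Pool() as p: r=p.map(one,range(900),chunksize=10)
    r.sort(key=lambda a:-a[0])
    for a in r[:22]: print(round(a[0],3),a[1],fk(a[1],P)[0].round(),a[2],a[3],a[4],a[5],a[6].round())
    print("posonly")
    for a in [b for b in r if b[3]==0][:6]: print(round(a[0],3),a[1],fk(a[1],P)[0].round(),a[2],a[3],a[4],a[5])
E
timeout 300 python3 srch.py
```

```text
4
0.397 [ 0.    0.63  1.25  0.    1.26 -3.1 ] [645.  76. 179.] [ 0. -0. -0.] -80.0 [ 0.26 -0.3 ] [ 0.28  0.57  1.62 -0.51  0.84 -3.11] [589. 136. 120.]
0.396 [ 0.    0.74  1.07  0.    1.33 -3.1 ] [699.  76. 169.] [ 0. -0. -0.] -80.0 [ 0.25 -0.3 ] [ 0.26  0.65  1.48 -0.48  0.88 -3.11] [638. 139. 112.]
0.396 [0.   0.72 1.13 0.   1.29 3.1 ] [686.  76. 162.] [0. 0. 0.] 80.0 [0.25 0.3 ] [-0.28  0.59  1.64  0.52  0.81  3.11] [628.  12. 106.]
0.395 [ 0.    0.67  1.17  0.    1.3  -3.1 ] [668.  76. 182.] [-0. -0. -0.] -80.0 [ 0.25 -0.3 ] [ 0.27  0.6   1.55 -0.49  0.88 -3.11] [609. 141. 123.]
0.392 [ 0.    0.51  1.48  0.    1.15 -3.1 ] [574.  76. 176.] [-0. -0.  0.] -80.0 [ 0.26 -0.3 ] [ 0.29  0.49  1.8  -0.55  0.75 -3.11] [525. 128. 115.]
0.392 [ 0.    0.71  1.09  0.    1.34 -3.1 ] [688.  76. 183.] [-0.  0.  0.] -80.0 [ 0.25 -0.3 ] [ 0.27  0.63  1.5  -0.47  0.9  -3.11] [626. 144. 125.]
0.39 [ 0.    0.48  1.52  0.    1.14 -3.1 ] [560.  76. 178.] [0. 0. 0.] -80.0 [ 0.26 -0.29] [ 0.3   0.47  1.83 -0.55  0.75 -3.11] [512. 128. 117.]
0.385 [0.   0.55 1.36 0.   1.23 3.1 ] [607.  76. 188.] [0. 0. 0.
[... 2187 characters left out ...]
[425.  76. 710.] [ 0.  0. -1.] 0 [0.04 0.  ] [-0.05  0.22  0.22  0.01  2.66 -0.05]
0.04 [0.   0.43 0.04 0.   2.66 0.  ] [427.  76. 709.] [ 0.  0. -1.] 0 [0.04 0.  ] [-0.05  0.22  0.22  0.01  2.66 -0.05]
0.038 [0.   0.43 0.04 0.   2.66 0.  ] [428.  76. 708.] [ 0.  0. -1.] 0 [0.04 0.  ] [-0.05  0.22  0.22  0.01  2.66 -0.05]
0.037 [0.   0.43 0.04 0.   2.66 0.  ] [429.  76. 707.] [ 0.  0. -1.] 0 [0.04 0.  ] [-0.05  0.23  0.22  0.01  2.66 -0.05]
0.036 [0.   0.18 2.07 0.   0.89 0.  ] [356.  76. 154.] [-0.17 -0.5   0.85] 0 [-0.04  0.  ] [-0.22  0.42  2.48 -0.02  0.28 -0.2 ]
0.034 [0.   1.23 0.04 0.   1.88 0.  ] [852.  76. 171.] [-0.17  0.99 -0.01] 0 [0.03 0.  ] [-0.08  1.3   0.04  0.    1.77 -0.08]
```

```bash
cat > s2.py <<'E'
from sim import *
from multiprocessing import Pool
HI[4]=2.658
q0=np.array(D[8][0]); x0,R0=fk(q0,P); R0=R0*off
def run(a):
    az,r,z,tw=a
    X=np.array([r*np.cos(az),r*np.sin(az),z]); d=R0.inv().apply(X-x0)/1000
    A=[(*(d*min(1,i/16)),8.5*i) for i in range(1,9)]
    q=call(q0,A,.65)
    x,R=fk(q,P);R=R*off; d2=R.inv().apply(X-x)/1000
    q=call(q,[(*(d2*i/8),min(8.5*i,tw-68)) for i in range(1,9)],.65); qs=q; out=[]
    for k in range(3):
        q=call(q,[(0,0,0,80)]*8,.65); t=tilt(q); out.append((round(np.arcsin(np.hypot(t[0],t[1])),3),round(np.degrees(np.arctan2(t[1],t[0])),1),q.round(2),fk(q,P)[0].round()))
    return a,fk(qs,P)[0].round(),qs.round(2),out
if __name__=="__main__":
    C=[(np.radians(az),r,z,136) for az in(20,35,50) for r in(520,640) for z in(330,430)]
    with Pool() as p:
        for o in p.map(run,C,1): print(np.degrees(o[0][0]).round(),o[0][1:],o[1],o[2]);[print("    ",*k) for k in o[3]]
E
timeout 400 python3 s2.py
```

```text
20.0 (520, 330, 136) [179. 119. 535.] [ 0.17 -0.34  1.45  0.04  2.01  1.36]
     0.042 71.7 [ 0.17 -0.34  1.45  0.04  2.01  2.56] [179. 119. 535.]
     0.113 68.9 [-0.45 -0.49  1.52  0.13  2.11  3.11] [148.  49. 532.]
     0.15 47.7 [-1.75 -0.72  1.54  0.12  2.45  2.8 ] [109.  44. 538.]
20.0 (520, 430, 136) [194. 122. 578.] [ 0.17 -0.28  1.29  0.04  2.11  1.34]
     0.041 72.2 [ 0.17 -0.28  1.29  0.04  2.11  2.54] [194. 122. 578.]
     0.105 69.8 [-0.42 -0.41  1.38  0.13  2.18  3.11] [164.  44. 574.]
     0.141 44.7 [-1.73 -0.67  1.42  0.14  2.5   2.75] [108.  38. 575.]
20.0 (640, 330, 136) [195. 129. 559.] [ 0.2  -0.29  1.35  0.04  2.06  1.39]
     0.041 73.8 [ 0.2  -0.29  1.35  0.04  2.06  2.59] [195. 129. 559.]
     0.114 70.2 [-0.43 -0.44  1.44  0.13  2.14  3.11] [163.  45. 554.]
     0.15 46.9 [-1.74 -0.69  1.47  0.13  2.48  2.76] [108.  39. 560.]
20.0 (640, 430, 136) [211. 132. 597.] [ 0.2  -0.22  1.2   0.04  2.14  1.38]
     0.04 74.3 [ 0.2  -0.22  1.2   0.04  2.14  2.58] [211. 132. 597.]
     0.106 70.6 [-0.41 -0.37  1.31  0.13  2.21  3.11] [178.  39. 591.]
     0.158 39.5 [-
[... 1658 characters left out ...]
 [-0.41 -0.39  1.63  0.23  1.96  3.11] [206.  59. 484.]
     0.269 59.5 [-1.57 -0.71  1.73  0.19  2.35  3.11] [116.  51. 482.]
50.0 (640, 330, 136) [207. 306. 494.] [ 0.74 -0.05  1.35  0.04  1.82  2.2 ]
     0.085 108.3 [ 0.51 -0.1   1.41  0.09  1.82  3.11] [239. 251. 489.]
     0.233 85.1 [-0.42 -0.41  1.69  0.23  1.93  3.11] [198.  65. 465.]
     0.279 61.8 [-1.58 -0.74  1.79  0.18  2.33  3.11] [114.  59. 464.]
50.0 (640, 430, 136) [226. 324. 543.] [0.74 0.02 1.15 0.04 1.95 2.21]
     0.079 107.3 [ 0.52 -0.03  1.22  0.08  1.94  3.11] [261. 263. 537.]
     0.213 85.2 [-0.37 -0.33  1.54  0.22  1.99  3.11] [226.  58. 507.]
     0.269 61.0 [-1.5  -0.65  1.67  0.2   2.34  3.11] [117.  34. 503.]
```

Request:
play_rows(
  commands=[
    {"x": 0.045, "y": 0.01, "z": 0.01, "twist": 8.5},
    {"x": 0.09, "y": 0.025, "z": 0.02, "twist": 17},
    {"x": 0.13, "y": 0.05, "z": 0.04, "twist": 25.5},
    {"x": 0.17, "y": 0.08, "z": 0.06, "twist": 34},
    {"x": 0.21, "y": 0.11, "z": 0.08, "twist": 42.5},
    {"x": 0.25, "y": 0.145, "z": 0.1, "twist": 51},
    {"x": 0.28, "y": 0.185, "z": 0.12, "twist": 59.5},
    {"x": 0.31, "y": 0.225, "z": 0.14, "twist": 68},
  ],
)

```text
time: 13.8
tool_pos: [25.9, 231.0, 668.1]
tcp_rot: [-3.084, -0.034, 0.76]
contact_force: [-1.0, 1.2, -0.3]
grip_width: 45.8
finger_force: 0.0
```

```bash
python3 -c "
from plant import bot
import numpy as np
np.set_printoptions(precision=4,suppress=True)
o=bot.get_obs()
print(repr(o['joint_positions']),o['tool_pos'],o['tcp_rot'],o['dq'])"
```

```text
array([ 1.0642, -0.1927,  0.9604,  0.061 ,  2.3237,  1.9164]) [ 25.9081 231.0093 668.1187] [-3.0844 -0.0336  0.7604] [-0.6943  0.4516  0.2827  0.0131 -0.7042  0.7763]
```

```bash
cat > s3.py <<'E'
from sim import *
from multiprocessing import Pool
HI[4]=2.658
q0=np.array([1.0642,-.1927,.9604,.061,2.3237,1.9164]); x0,R0=fk(q0,P); R0=R0*off
def run(a):
    az,r,z=a
    az=np.radians(az);X=np.array([r*np.cos(az),r*np.sin(az),z]); d=R0.inv().apply(X-x0)/1000
    n=np.ceil(np.linalg.norm(d)/.045)
    q=call(q0,[(*(d*min(1,i/n)),8.5*i) for i in range(1,9)],.65);qa=q
    x,R=fk(q,P);R=R*off; d2=R.inv().apply(X-x)/1000; m=max(n-8,1)
    q=call(q,[(*(d2*min(1,i/m)),8.5*i) for i in range(1,9)],.65); out=[]
    for k in range(3):
        t=tilt(q); out.append((round(np.arcsin(np.hypot(t[0],t[1])),3),round(np.degrees(np.arctan2(t[1],t[0])),1),q.round(2),fk(q,P)[0].round()))
        q=call(q,[(0,0,0,80)]*8,.65)
    return a,d.round(3),fk(qa,P)[0].round(),d2.round(3),out
if __name__=="__main__":
    C=[(az,r,z) for az in(40,55,70) for r in(480,580) for z in(350,450)]
    with Pool() as p:
        for o in p.map(run,C,1): print(*o[:4]);[print("    ",*k) for k in o[4]]
E
timeout 400 python3 s3.py
```

```text
(40, 480, 350) [0.29  0.198 0.317] [274. 287. 437.] [ 0.08  -0.053  0.087]
     0.173 100.0 [0.2  0.11 1.63 0.18 1.41 3.11] [388. 208. 331.]
     0.436 76.6 [-0.42 -0.03  2.05  0.45  1.24  3.11] [339.  66. 255.]
     0.635 58.2 [-0.96  0.1   2.51  0.73  0.96  3.11] [270.  25. 139.]
(40, 480, 450) [0.294 0.192 0.217] [299. 293. 494.] [ 0.058 -0.04   0.043]
     0.146 99.8 [0.18 0.07 1.39 0.15 1.67 3.11] [391. 191. 431.]
     0.346 76.4 [-0.54 -0.16  1.8   0.33  1.61  3.11] [316.   9. 375.]
     0.452 56.5 [-1.52 -0.47  2.09  0.27  1.88  3.11] [154. -36. 344.]
(40, 580, 350) [0.39  0.204 0.32 ] [283. 318. 472.] [ 0.129 -0.11   0.123]
     0.185 100.6 [0.28 0.3  1.4  0.19 1.43 3.11] [468. 268. 326.]
     0.491 78.8 [-0.17  0.19  1.9   0.55  1.11  3.11] [434. 141. 233.]
     0.705 61.1 [-0.4   0.32  2.35  1.16  0.78  3.11] [387. 123. 119.]
(40, 580, 450) [0.393 0.199 0.22 ] [330. 334. 509.] [ 0.09  -0.079  0.06 ]
     0.147 99.9 [0.26 0.27 1.16 0.15 1.69 3.11] [474. 251. 426.]
     0.387 79.2 [-0.29  0.07  1.67  0.39  1.45  3.11] [429.  68. 348.]
     0.617 61.8 [-0.88  0.01  2.15  0.59 
[... 1583 characters left out ...]
    0.401 92.5 [-0.4  -0.3   1.95  0.36  1.67  3.11] [233.  97. 361.]
     0.448 74.9 [-1.52 -0.7   2.13  0.16  2.14  3.11] [112.  70. 354.]
(70, 580, 350) [ 0.331 -0.09   0.335] [151. 459. 437.] [ 0.011 -0.093  0.091]
     0.285 113.3 [0.6  0.2  1.63 0.29 1.27 3.11] [300. 395. 294.]
     0.586 96.7 [0.19 0.18 2.12 0.75 0.95 3.11] [303. 302. 190.]
     0.734 82.2 [0.06 0.4  2.5  1.49 0.72 3.11] [265. 285.  92.]
(70, 580, 450) [ 0.334 -0.095  0.235] [164. 482. 494.] [ 0.007 -0.069  0.047]
     0.232 112.4 [0.57 0.15 1.4  0.23 1.55 3.11] [319. 374. 400.]
     0.489 97.7 [-0.01 -0.    1.88  0.49  1.37  3.11] [329. 208. 311.]
     0.703 81.9 [-0.59  0.05  2.36  0.68  1.18  3.11] [271. 117. 191.]
```

Request:
play_rows(
  commands=[
    {"x": 0.033, "y": -0.008, "z": 0.026, "twist": 8.5},
    {"x": 0.066, "y": -0.017, "z": 0.052, "twist": 17},
    {"x": 0.1, "y": -0.026, "z": 0.078, "twist": 25.5},
    {"x": 0.133, "y": -0.035, "z": 0.104, "twist": 34},
    {"x": 0.166, "y": -0.044, "z": 0.13, "twist": 42.5},
    {"x": 0.2, "y": -0.053, "z": 0.156, "twist": 51},
    {"x": 0.233, "y": -0.062, "z": 0.182, "twist": 59.5},
    {"x": 0.266, "y": -0.071, "z": 0.208, "twist": 68},
  ],
)

```text
time: 14.6
tool_pos: [163.1, 480.4, 472.9]
tcp_rot: [-3.09, 0.04, -0.422]
contact_force: [0.1, 0.2, 0.7]
grip_width: 46.0
finger_force: 0.0
```

```bash
cat > st.py <<'E'
from plant import bot
from sim import *
np.set_printoptions(precision=4,suppress=True)
HI[4]=2.658
o=bot.get_obs(); q=np.array(o['joint_positions'])
R=Ro.from_euler("xyz",o['tcp_rot']);t=R.apply([0,0,1])
print(repr(q),o['tool_pos'],o['tcp_rot'],"tilt",np.arcsin(np.hypot(*t[:2])),"az",np.degrees(np.arctan2(t[1],t[0])),o['time'],"tooly",R.apply([0,1,0]))
def show(q,rows):
    a=call(q,rows,.65); t=tilt(a); print("sim",a,fk(a,P)[0].round(),np.arcsin(np.hypot(*t[:2])).round(3),np.degrees(np.arctan2(t[1],t[0])).round(1)); return a
E
python3 - <<'E'
from st import *
d=[.03,-.06,.045]
for f in(0,.5,1):
    a=show(q,[(*(np.array(d)*f*min(1,i/3)),8.5*i) for i in range(1,9)])
    for k in (2,4,6,8): show(a,[(0,0,0,80)]*k)
E
```

```text
array([1.0664, 0.2107, 1.1138, 0.0451, 1.7689, 3.0706]) [163.1354 480.3933 472.8695] [-3.0902  0.0402 -0.4224] tilt 0.06520789501323904 az 103.82814459316899 14.6 tooly [-0.4113 -0.9101 -0.0513]
sim [ 0.4762 -0.0037  1.4833  0.2111  1.6377  3.11  ] [281. 300. 431.] 0.212 111.2
sim [ 0.2647 -0.0486  1.5799  0.2729  1.6307  3.11  ] [297. 241. 415.] 0.274 109.8
sim [ 0.0849 -0.0989  1.6811  0.3389  1.6207  3.11  ] [295. 199. 400.] 0.345 105.2
sim [-0.1016 -0.1594  1.7841  0.3752  1.6232  3.11  ] [283. 156. 385.] 0.39 99.8
sim [-0.3025 -0.2369  1.878   0.3751  1.6523  3.11  ] [259. 111. 372.] 0.405 94.5
sim [0.5152 0.0722 1.47   0.2227 1.569  3.11  ] [301. 333. 406.] 0.225 111.8
sim [0.321  0.0313 1.5764 0.2933 1.5467 3.11  ] [319. 276. 388.] 0.294 110.6
sim [ 0.164  -0.011   1.6863  0.3707  1.5169  3.11  ] [320. 238. 370.] 0.373 106.2
sim [ 0.006  -0.0578  1.8012  0.4214  1.4907  3.11  ] [313. 198. 351.] 0.428 101.1
sim [-0.159  -0.1119  1.9124  0.4395  1.4778  3.11  ] [297. 155. 331.] 0.455 96.0
sim [0.5478 0.147  1.449  0.2335 1.5086 3.11  ] [321. 364. 383.] 0.236 112.1
sim [0.3695 0.1093 1.5647 0.3132 1.4717 3.11  ] [339. 310. 362.] 0.312 111.0
sim [0.2331 0.0736 1.6818 0.4028 1.4239 3.11  ] [340. 276. 342.] 0.399 106.8
sim [0.1014 0.0386 1.8059 0.4701 1.3718 3.11  ] [336. 242. 319.] 0.463 101.7
sim [-0.0275  0.0059  1.9297  0.5113  1.3195  3.11  ] [327. 206. 293.] 0.5 96.7
```

Request:
play_rows(
  commands=[
    {"x": 0.01, "y": -0.02, "z": 0.015, "twist": 8.5},
    {"x": 0.02, "y": -0.04, "z": 0.03, "twist": 17},
    {"x": 0.03, "y": -0.06, "z": 0.045, "twist": 25.5},
    {"x": 0.03, "y": -0.06, "z": 0.045, "twist": 34},
    {"x": 0.03, "y": -0.06, "z": 0.045, "twist": 42.5},
    {"x": 0.03, "y": -0.06, "z": 0.045, "twist": 51},
    {"x": 0.03, "y": -0.06, "z": 0.045, "twist": 59.5},
    {"x": 0.03, "y": -0.06, "z": 0.045, "twist": 68},
  ],
)

```text
time: 15.4
tool_pos: [304.9, 394.5, 386.7]
tcp_rot: [-3.083, 0.256, -0.933]
contact_force: [-0.1, 0.7, 0.2]
grip_width: 46.2
finger_force: 0.0
```

```bash
python3 - <<'E'
from st import *
for d in([0,0,0],[0,0,-.1],[.1,0,0],[-.1,0,0],[0,.1,0],[0,-.1,0]):
    print(d);a=show(q,[(*d,80)]*8); show(a,[(0,0,0,80)]*2);show(a,[(0,0,0,80)]*8)
E
```

```text
array([0.6048, 0.1623, 1.425 , 0.2584, 1.5051, 3.1053]) [304.9051 394.5122 386.6944] [-3.0834  0.2565 -0.9328] tilt 0.262844653064325 az 113.62025587709604 15.4 tooly [-0.8107 -0.5827 -0.0562]
[0, 0, 0]
sim [0.06   0.0329 1.9221 0.5501 1.297  3.11  ] [320. 244. 291.] 0.531 99.9
sim [-0.1093  0.0462  2.0453  0.6131  1.272   3.11  ] [315. 204. 258.] 0.602 97.4
sim [-0.3546  0.1773  2.4103  0.8872  1.0096  3.11  ] [279. 183. 159.] 0.747 84.6
[0, 0, -0.1]
sim [-0.104  -0.0759  1.7114  0.4416  1.6362  3.11  ] [320. 169. 394.] 0.46 100.2
sim [-0.3193 -0.1035  1.8215  0.4601  1.6543  3.11  ] [306. 116. 369.] 0.514 97.4
sim [-0.9633 -0.2944  2.1028  0.3761  1.7941  3.11  ] [198.  33. 330.] 0.593 84.9
[0.1, 0, 0]
sim [-0.0597  0.0668  1.869   0.4796  1.3395  3.11  ] [356. 187. 289.] 0.477 98.4
sim [-0.2346  0.0704  1.9907  0.5359  1.3101  3.11  ] [344. 145. 258.] 0.547 94.9
sim [-0.5351  0.1569  2.3609  0.7586  1.0539  3.11  ] [298. 116. 162.] 0.693 79.8
[-0.1, 0, 0]
sim [0.127  0.0172 1.9875 0.5922 1.2367 3.11  ] [292. 270. 278.] 0.557 100.7
sim [-0.0362  0.0406  2.1092  0.6631  1.2106  3.11  ] [290. 235. 245.] 0.627 98.6
sim [-0.2271  0.2068  2.4604  1.0039  0.941   3.11  ] [259. 224. 148.] 0.764 86.7
[0, 0.1, 0]
sim [-0.1422 -0.2138  2.0475  0.4565  1.4858  3.11  ] [230. 174. 314.] 0.483 100.7
sim [-0.3996 -0.2392  2.1359  0.4499  1.5416  3.11  ] [216. 130. 296.] 0.532 98.0
sim [-1.2736 -0.6201  2.3111  0.2202  1.9717  3.11  ] [109. 105. 295.] 0.564 84.9
[0, -0.1, 0]
sim [0.1596 0.2041 1.7641 0.5888 1.2267 3.11  ] [395. 296. 279.] 0.55 98.2
sim [0.0341 0.2161 1.9045 0.6917 1.1701 3.11  ] [388. 262. 242.] 0.629 95.6
sim [-0.0895  0.3093  2.2627  1.108   0.9101  3.11  ] [354. 253. 153.] 0.786 82.1
```

Request:
play_rows(
  commands=[
    {"x": 0, "y": 0, "z": -0.1, "twist": 80},
    {"x": 0, "y": 0, "z": -0.1, "twist": 80},
    {"x": 0, "y": 0, "z": -0.1, "twist": 80},
    {"x": 0, "y": 0, "z": -0.1, "twist": 80},
    {"x": 0, "y": 0, "z": -0.1, "twist": 80},
    {"x": 0, "y": 0, "z": -0.1, "twist": 80},
    {"x": 0, "y": 0, "z": -0.1, "twist": 80},
    {"x": 0, "y": 0, "z": -0.1, "twist": 80},
  ],
)

```text
time: 16.2
tool_pos: [325.1, 198.6, 398.8]
tcp_rot: [3.043, 0.488, -1.61]
contact_force: [0.4, 0.2, -0.4]
grip_width: 45.8
finger_force: 0.0
```

```bash
python3 - <<'E'
from st import *
for d in([0,0,0],[0,0,-.1],[.1,0,0],[-.1,0,0],[0,.1,0],[0,-.1,0],[0,0,-.2],[0,-.1,-.1]):
    print(d);a=show(q,[(*d,80)]*8);show(q,[(*d,10)]*8)
E
```

```text
array([-0.0447, -0.0597,  1.6973,  0.4849,  1.6127,  3.1053]) [325.0958 198.5513 398.7703] [ 3.0431  0.4876 -1.61  ] tilt 0.49670511909458864 az 99.66292026845392 16.2 tooly [-0.9962 -0.0071  0.0869]
[0, 0, 0]
sim [-0.8465 -0.2282  2.1257  0.4501  1.72    3.11  ] [221.  56. 317.] 0.651 86.2
sim [-0.1712 -0.072   1.7668  0.4929  1.6217  3.11  ] [320. 163. 381.] 0.522 98.8
[0, 0, -0.1]
sim [-1.0056 -0.3049  1.8529  0.3608  2.0639  3.11  ] [193.   9. 423.] 0.583 88.0
sim [-0.2972 -0.0871  1.5424  0.4835  1.8893  3.11  ] [324. 116. 469.] 0.513 98.8
[0.1, 0, 0]
sim [-0.9271 -0.164   2.1181  0.3758  1.6672  3.11  ] [221.  11. 296.] 0.605 86.9
sim [-0.3018 -0.0511  1.8161  0.4391  1.6131  2.9949] [322. 110. 352.] 0.497 99.6
[-0.1, 0, 0]
sim [-0.8362 -0.2808  2.1409  0.4686  1.7599  3.11  ] [210.  76. 326.] 0.666 86.2
sim [-0.169  -0.0873  1.7719  0.4994  1.6303  3.11  ] [314. 166. 385.] 0.528 98.7
[0, 0.1, 0]
sim [-1.1874 -0.6461  2.0722  0.2908  2.2199  3.11  ] [108. 114. 389.] 0.569 86.9
sim [-0.2339 -0.2922  1.8918  0.482   1.7347  3.11  ] [221. 164. 396.] 0.518 99.0
[0, -0.1, 0]
sim [-0.5733  0.0793  2.0534  0.6189  1.4112  3.11  ] [343.  69. 262.] 0.7 84.3
sim [-0.1391  0.1266  1.6018  0.5028  1.5752  3.11  ] [416. 161. 366.] 0.526 98.4
[0, 0, -0.2]
sim [-1.0933 -0.274   1.601   0.3111  2.2824  3.11  ] [178. -29. 505.] 0.541 90.6
sim [-0.4158 -0.0518  1.2836  0.5028  2.1377  3.11  ] [327.  69. 554.] 0.504 98.8
[0, -0.1, -0.1]
sim [-0.7971 -0.0483  1.8392  0.4575  1.7805  3.11  ] [299. -16. 363.] 0.625 86.7
sim [-0.2549  0.1036  1.4015  0.4885  1.8238  3.11  ] [418. 108. 450.] 0.517 98.5
```

Request:
play_rows(
  commands=[
    {"x": 0, "y": -0.1, "z": -0.1, "twist": 70},
    {"x": 0, "y": -0.1, "z": -0.1, "twist": 70},
    {"x": 0, "y": -0.1, "z": -0.1, "twist": 70},
    {"x": 0, "y": -0.1, "z": -0.1, "twist": 70},
    {"x": 0, "y": -0.1, "z": -0.1, "twist": 70},
    {"x": 0, "y": -0.1, "z": -0.1, "twist": 70},
    {"x": 0, "y": -0.1, "z": -0.1, "twist": 70},
    {"x": 0, "y": -0.1, "z": -0.1, "twist": 70},
  ],
)

```text
time: 17.0
tool_pos: [318.8, -0.8, 367.3]
tcp_rot: [2.724, 0.496, -2.38]
contact_force: [0.6, -0.6, 0.2]
grip_width: 46.1
finger_force: 0.0
```

```bash
cat >> st.py <<'E'
def plan(xt,label="",tw=None):
    # shift in current tool frame to world TCP xt, twist to make tool y horizontal
    tx=R.apply([1,0,0]);ty=R.apply([0,1,0])
    d=R.inv().apply(np.array(xt)-o['tool_pos'])/1000
    # twist a: y' = cos a*y - sin a*x ; need z comp 0
    a=np.degrees(np.arctan2(ty[2],tx[2])); a=(a+90)%180-90
    print(label,"shift",d,"twist",a,"or",a-180*np.sign(a)); return d
E
python3 - <<'E'
from st import *
g=np.array([480,-302,24.])  # handle centre grasp
print("grasp-> TCP", g-6*t); plan(g-6*t+np.array([0,0,150]),"above")
E
```

```text
array([-0.7328, -0.0291,  1.8139,  0.4936,  1.7641,  3.1053]) [318.8324  -0.8211 367.269 ] [ 2.7239  0.4964 -2.38  ] tilt 0.637330600852922 az 86.61637806370302 17.0 tooly [-0.7706  0.5282  0.3567]
grasp-> TCP [ 479.7893 -305.5641   28.8221]
above shift [ 0.1722 -0.3522 -0.0239] twist -36.83066065273246 or 143.16933934726754
```

```bash
cat > geo.py <<'E'
from st import *
O=np.array([535.4,153.2]);a=np.radians(83.5);X=np.array([np.cos(a),np.sin(a)]);Y=np.array([-X[1],X[0]])
az=np.arctan2(t[1],t[0]); u=np.array([np.cos(az),np.sin(az)])   # probe direction when gripped
GP=-20
def tcp_for(hx,hy,z=26):  # hook inner face at blade axis in shelf coords -> world TCP
    h=O+hx*X+hy*Y; g=h-(183-GP)*u
    return np.array([*g,z])-6*t
def ik(xt,q,flip=0):
    zz=t; y=np.array([u[1],-u[0],0])*(1-2*flip); Rt=Ro.from_matrix(np.c_[np.cross(y,zz),y,zz])
    b=solve(q,xt,Rt,.65); p,r=fk(b,P); print(np.round(xt),b,"err",np.linalg.norm(p-xt).round(2),((r*off).inv()*Rt).magnitude().round(4)); return b
E
python3 - <<'E'
from geo import *
gr=np.array([480.2,-321.6,26])-6*t
for flip in(0,1):
    print("flip",flip); b=ik(gr+[0,0,130],q,flip); b=ik(gr,b,flip)
    for h in((-100,109),(42,109),(42,-59),(-205,-45)): b=ik(tcp_for(*h,29),b,flip)
print(gr); plan(gr+[0,0,130],"above"); print(R.as_matrix())
E
```

```text
array([-0.7328, -0.0291,  1.8139,  0.4936,  1.7641,  3.1053]) [318.8324  -0.8211 367.269 ] [ 2.7239  0.4964 -2.38  ] tilt 0.637330600852922 az 86.61637806370302 17.0 tooly [-0.7706  0.5282  0.3567]
flip 0Traceback (most recent call last):
  File "<stdin>", line 4, in <module>
  File "geo.py", line 10, in ik
    b=solve(q,xt,Rt,.65); p,r=fk(b,P); print(np.round(xt),b,"err",np.linalg.norm(p-xt).round(2),((r*off).inv()*Rt).magnitude().round(4)); return b
                                                                                                ^^^^^^^^^^^^^^^^^^^^^^^^^^^^^^^^^^^^
AttributeError: 'float' object has no attribute 'round'
```

```bash
sed -i 's/((r\*off).inv()\*Rt).magnitude().round(4)/round(float(((r*off).inv()*Rt).magnitude()),4)/' geo.py; python3 - <<'E'
from geo import *
gr=np.array([480.2,-321.6,26])-6*t
for flip in(0,1):
    print("flip",flip); b=ik(gr+[0,0,130],q,flip); b=ik(gr,b,flip)
    for h in((-100,109),(42,109),(42,-59),(-205,-45)): b=ik(tcp_for(*h,29),b,flip)
print(gr); plan(gr+[0,0,130],"above"); print(R.as_matrix())
E
```

```text
array([-0.7328, -0.0291,  1.8139,  0.4936,  1.7641,  3.1053]) [318.8324  -0.8211 367.269 ] [ 2.7239  0.4964 -2.38  ] tilt 0.637330600852922 az 86.61637806370302 17.0 tooly [-0.7706  0.5282  0.3567]
flip 0
[ 480. -325.  161.] [-1.2344  0.9546  2.6177  1.9334  0.3963  3.11  ] err 435.55 0.337
[ 480. -325.   31.] [-1.1729  1.0754  2.4772  1.9868  0.3831  3.11  ] err 371.44 0.3381
[ 404. -140.   34.] [-1.1339  1.0738  2.6507  2.0012  0.4207  3.11  ] err 263.88 0.196
[420.   1.  34.] [-0.9431  1.148   2.7     2.1229  0.5737  3.11  ] err 231.12 0.163
[587. -18.  34.] [-0.8586  1.164   2.6673  2.1809  0.7037  3.11  ] err 353.85 0.2667
[ 545. -262.   34.] [-1.0758  1.0922  2.5058  2.0571  0.4696  3.11  ] err 383.03 0.3388
flip 1
[ 480. -325.  161.] [-0.9275  0.7645  1.21    0.3965  1.6729  2.2108] err 0.0 0.0
[ 480. -325.   31.] [-0.9275  0.9214  1.2844  0.397   1.4594  2.1216] err 0.0 0.0
[ 404. -140.   34.] [-0.8262  0.6977  1.8546  0.4967  1.1166  2.0323] err 0.0 0.0
[420.   1.  34.] [-0.5726  0.6442  2.018   0.6882  0.9541  2.0858] err 0.0 0.0
[587. -18.  34.] [-0.4477  0.8125  1.545   0.6479  1.1485  2.3695] err 0.0 0.0
[ 545. -262.   34.] [-0.7951  0.9235  1.2686  0.4616  1.4272  2.2255] err 0.0 0.0
[ 479.9893 -325.1641   30.8221]
above shift [ 0.1926 -0.3691 -0.0211] twist -36.83066065273246 or 143.16933934726754
[[-0.6364 -0.7706  0.0351]
 [-0.6068  0.5282  0.594 ]
 [-0.4763  0.3567 -0.8037]]
```

Request:
play_rows(
  commands=[
    {"x": 0.014, "y": -0.026, "z": -0.001, "twist": -5},
    {"x": 0.035, "y": -0.067, "z": -0.004, "twist": -11},
    {"x": 0.058, "y": -0.111, "z": -0.006, "twist": -17},
    {"x": 0.081, "y": -0.155, "z": -0.009, "twist": -23},
    {"x": 0.104, "y": -0.199, "z": -0.011, "twist": -29},
    {"x": 0.127, "y": -0.243, "z": -0.014, "twist": -33},
    {"x": 0.149, "y": -0.286, "z": -0.016, "twist": -36},
    {"x": 0.167, "y": -0.32, "z": -0.018, "twist": -36.8},
  ],
)

```text
time: 17.8
tool_pos: [461.2, -282.7, 187.1]
tcp_rot: [-3.14, 0.638, -1.625]
contact_force: [0.6, 0.2, 0.6]
grip_width: 45.9
finger_force: 0.0
```

```bash
python3 - <<'E'
from geo import *
import cv2
gr=np.array([480.2,-321.6,26])-6*t
plan(gr,"grasp");plan(gr+[0,0,60],"g60"); print(R.as_matrix())
im=bot.capture("scene")
cv2.imwrite("pics/s1.png",im["pixels"][:,:,::-1])
im=bot.capture("top")
cv2.imwrite("pics/t1.png",im["pixels"][:,:,::-1])
E
```

```text
array([-0.911 ,  0.6622,  1.3356,  0.4034,  1.6463,  2.2121]) [ 461.1988 -282.6722  187.0814] [-3.1398  0.6376 -1.6255] tilt 0.637628389645326 az 86.69193520577895 17.8 tooly [-0.9984  0.0557 -0.0015]
grasp shift [ 0.1263 -0.0209  0.1009] twist 0.13968880355579927 or -179.8603111964442
g60 shift [ 0.0906 -0.021   0.0527] twist 0.13968880355579927 or -179.8603111964442
[[-0.0439 -0.9984  0.0344]
 [-0.8023  0.0557  0.5943]
 [-0.5953 -0.0015 -0.8035]]
```

View pics/s1.png

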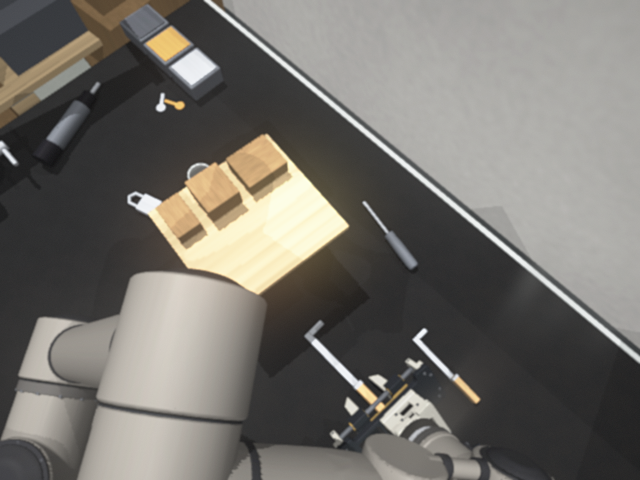

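The picture shows the leaned gripper behind the probe's handle. The probe is now parallel to the shelf, with the hook corner at (306,338) and tip at (318,322), and nothing else is disturbed. Going down over the handle.

```bash
python3 -c "
from h import *
print(at('scene',306,338,7),at('scene',318,322,7),at('scene',379,401,30))"
```

```text
[ 470.48923029 -112.1365675     7.        ] [ 513.95227196 -105.51694119    7.        ] [ 486.29204907 -311.08992902   30.        ]
```

Request:
play_rows(
  commands=[
    {"x": 0.015, "y": -0.004, "z": 0.009, "twist": 0},
    {"x": 0.04, "y": -0.01, "z": 0.023, "twist": 0},
    {"x": 0.065, "y": -0.016, "z": 0.038, "twist": 0},
    {"x": 0.085, "y": -0.021, "z": 0.05, "twist": 0},
    {"x": 0.0906, "y": -0.021, "z": 0.0527, "twist": 0},
    {"x": 0.0906, "y": -0.021, "z": 0.0527, "twist": 0.1},
    {"x": 0.0906, "y": -0.021, "z": 0.0527, "twist": 0.1},
    {"x": 0.0906, "y": -0.021, "z": 0.0527, "twist": 0.1},
  ],
)

```text
time: 18.7
tool_pos: [479.4, -323.9, 94.2]
tcp_rot: [-3.139, 0.636, -1.627]
contact_force: [-0.1, 0.3, 0.2]
grip_width: 45.5
finger_force: 0.0
```

```bash
python3 - <<'E'
from geo import *
gr=np.array([480.2,-321.6,26])-6*t
plan(gr,"grasp")
E
```

```text
array([-0.9272,  0.8359,  1.2657,  0.3948,  1.5535,  2.1601]) [ 479.4125 -323.9303   94.2001] [-3.139   0.6357 -1.6274] tilt 0.6356887277689222 az 86.50226415121558 18.7 tooly [-0.9983  0.0582 -0.0021]
grasp shift [ 0.0386 -0.0005  0.0503] twist 0.20391389713000763 or -179.79608610287
```

Request:
play_rows(
  commands=[
    {"x": 0.006, "y": 0, "z": 0.008, "twist": 0},
    {"x": 0.017, "y": 0, "z": 0.022, "twist": 0},
    {"x": 0.028, "y": 0, "z": 0.037, "twist": 0},
    {"x": 0.035, "y": 0, "z": 0.046, "twist": 0},
    {"x": 0.038, "y": 0, "z": 0.0495, "twist": 0},
    {"x": 0.0386, "y": 0, "z": 0.0503, "twist": 0},
    {"x": 0.0386, "y": 0, "z": 0.0503, "twist": 0},
    {"x": 0.0386, "y": 0, "z": 0.0503, "twist": 0},
  ],
)

```text
time: 19.5
tool_pos: [479.3, -325.5, 29.8]
tcp_rot: [-3.14, 0.636, -1.628]
contact_force: [0.7, -0.3, 0.1]
grip_width: 45.8
finger_force: 0.0
```

Request:
play_rows(
  commands=[
    {"x": 0, "y": 0, "z": 0, "twist": 0},
    {"x": 0, "y": 0, "z": 0, "twist": 0},
    {"x": 0, "y": 0, "z": 0, "twist": 0},
    {"x": 0, "y": 0, "z": 0, "twist": 0},
    {"x": 0, "y": 0, "z": 0, "twist": 0},
    {"x": 0, "y": 0, "z": 0, "twist": 0},
    {"x": 0, "y": 0, "z": 0, "twist": 0},
    {"x": 0, "y": 0, "z": 0, "twist": 0},
  ],
  jaw=1,
)

```text
time: 20.3
tool_pos: [479.1, -325.2, 29.4]
tcp_rot: [-3.141, 0.637, -1.629]
contact_force: [-1.3, -0.1, 2.3]
grip_width: 17.8
finger_force: 30.0
```

```bash
python3 - <<'E'
from geo import *
import cv2
print(R.as_matrix())
im=bot.capture("scene")["pixels"][270:470,260:500,::-1]
cv2.imwrite("pics/s2.png",cv2.resize(im,(720,600),interpolation=cv2.INTER_CUBIC))
E
```

```text
array([-0.9288,  0.9224,  1.2871,  0.3969,  1.4563,  2.1183]) [ 479.0692 -325.1743   29.4101] [-3.1407  0.6373 -1.6288] tilt 0.6373260702314733 az 86.59029190382554 20.3 tooly [-0.9983  0.0585 -0.0007]
[[-0.0466 -0.9983  0.0354]
 [-0.8023  0.0585  0.594 ]
 [-0.595  -0.0007 -0.8037]]
```

View pics/s2.png

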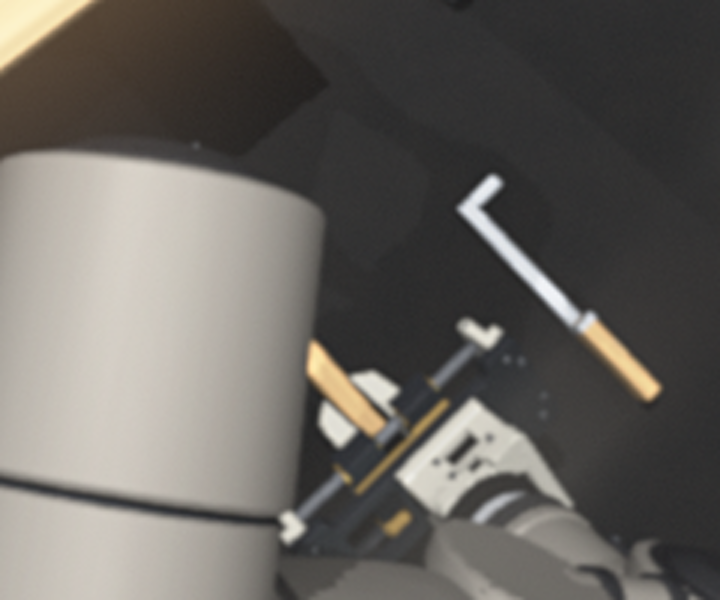

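The grip holds: opening 17.8 mm on the handle at 30 N. The picture shows the gripper square on the handle, and the arm hides the blade. Next I compute the waypoint shifts.

```bash
cat > wp.py <<'E'
from geo import *
def pl(hx,hy,z): 
    g=tcp_for(hx,hy,0); x=np.array([g[0],g[1],z]); d=R.inv().apply(x-o['tool_pos'])/1000; print((hx,hy,z),"shift",d.round(4)); return d
E
python3 - <<'E'
from wp import *
g=np.array(o['tool_pos'])+6*t; h=g[:2]+203*u-O; print("hook now",h@X,h@Y)
pl(-110,109,33.5)
E
```

```text
array([-0.9288,  0.9224,  1.2871,  0.3969,  1.4564,  2.1184]) [ 479.0649 -325.1861   29.3969] [-3.1408  0.6373 -1.6289] tilt 0.6373066685227451 az 86.5953997354118 20.35 tooly [-0.9983  0.0585 -0.0006]
hook now -275.41943354529434 12.972683256738417
(-110, 109, 33.5) shift [-0.1395  0.0868  0.0981]
```

Request:
play_rows(
  commands=[
    {"x": -0.0025, "y": 0, "z": -0.0033, "twist": 0},
    {"x": -0.012, "y": 0.006, "z": 0.004, "twist": 0},
    {"x": -0.035, "y": 0.02, "z": 0.021, "twist": 0},
    {"x": -0.062, "y": 0.038, "z": 0.041, "twist": 0},
    {"x": -0.09, "y": 0.056, "z": 0.062, "twist": 0},
    {"x": -0.117, "y": 0.073, "z": 0.0815, "twist": 0},
    {"x": -0.134, "y": 0.0835, "z": 0.094, "twist": 0},
    {"x": -0.1395, "y": 0.087, "z": 0.098, "twist": 0},
  ],
)

```text
time: 21.15
tool_pos: [401.1, -147.7, 33.7]
tcp_rot: [3.14, 0.639, -1.629]
contact_force: [-0.2, -0.4, -1.2]
grip_width: 18.2
finger_force: 29.9
```

```bash
python3 - <<'E'
from wp import *
import cv2
print(o['contact_force'],o['grip_width'])
pl(42,109,33.5)
p=bot.capture("scene")["pixels"];
a=np.clip(p[230:450,180:480,::-1].astype(float)*2,0,255).astype(np.uint8)
cv2.imwrite("pics/s3.png",cv2.resize(a,(800,586),interpolation=cv2.INTER_CUBIC))
E
```

```text
array([-0.8401,  0.7018,  1.8449,  0.4861,  1.1273,  2.0272]) [ 401.0683 -147.7186   33.7141] [ 3.1405  0.6385 -1.6287] tilt 0.6385056722413252 az 86.7900212608797 21.15 tooly [-0.9984  0.0572  0.0009]
[-0.2397 -0.387  -1.1549] 18.243864330746216
(42, 109, 33.5) shift [-0.12   -0.0107  0.0893]
```

View pics/s3.png

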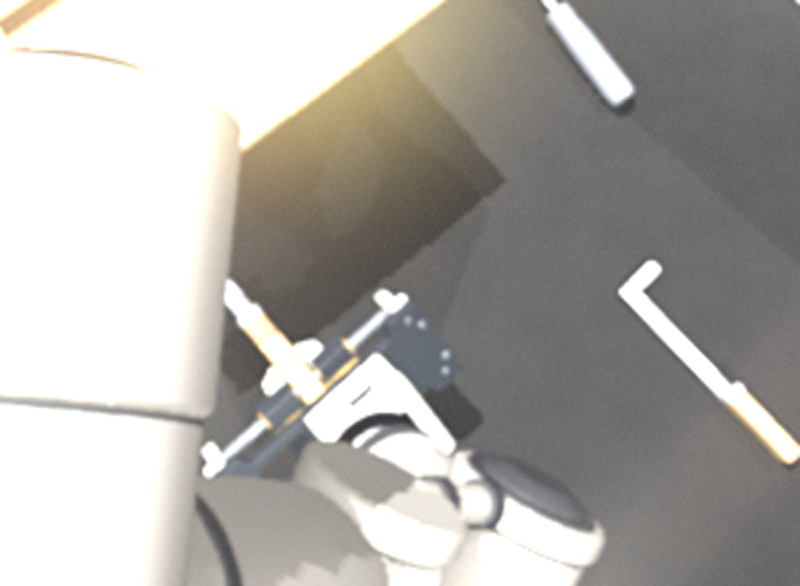

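Request:
play_rows(
  commands=[
    {"x": -0.007, "y": -0.0006, "z": 0.005, "twist": 0},
    {"x": -0.023, "y": -0.002, "z": 0.017, "twist": 0},
    {"x": -0.043, "y": -0.004, "z": 0.032, "twist": 0},
    {"x": -0.065, "y": -0.006, "z": 0.048, "twist": 0},
    {"x": -0.087, "y": -0.008, "z": 0.065, "twist": 0},
    {"x": -0.105, "y": -0.0095, "z": 0.078, "twist": 0},
    {"x": -0.116, "y": -0.0105, "z": 0.0865, "twist": 0},
    {"x": -0.12, "y": -0.0107, "z": 0.0893, "twist": 0},
  ],
)

```text
time: 22.0
tool_pos: [422.2, -0.7, 32.9]
tcp_rot: [-3.14, 0.637, -1.627]
contact_force: [0.2, -0.1, -1.3]
grip_width: 17.7
finger_force: 29.9
```

```bash
python3 - <<'E'
from wp import *
print(o['contact_force'],o['moment'],o['grip_width'])
h=(np.array(o['tool_pos'])+6*t)[:2]+203*u-O; print("hook now",h@X,h@Y)
pl(43,25,33.5);pl(43,-59,33.5)
E
```

```text
array([-0.5727,  0.6485,  2.01  ,  0.6865,  0.9567,  2.0867]) [422.2289  -0.696   32.9423] [-3.1402  0.637  -1.6275] tilt 0.6369643225755129 az 86.61590804365633 22.0 tooly [-0.9983  0.0575 -0.0011]
[ 0.2386 -0.073  -1.255 ] [-0.4658 -0.0114 -0.021 ] 17.740503496076933
hook now 40.54506490703232 106.25033392848518
(43, 25, 33.5) shift [ 0.0014 -0.0813 -0.0016]
(43, -59, 33.5) shift [ 0.0052 -0.1651 -0.0043]
```

Request:
play_rows(
  commands=[
    {"x": 0.0002, "y": -0.006, "z": 0, "twist": 0},
    {"x": 0.0004, "y": -0.016, "z": 0, "twist": 0},
    {"x": 0.0006, "y": -0.027, "z": -0.0005, "twist": 0},
    {"x": 0.0008, "y": -0.038, "z": -0.0007, "twist": 0},
    {"x": 0.001, "y": -0.049, "z": -0.001, "twist": 0},
    {"x": 0.0012, "y": -0.06, "z": -0.0012, "twist": 0},
    {"x": 0.0013, "y": -0.071, "z": -0.0014, "twist": 0},
    {"x": 0.0014, "y": -0.081, "z": -0.0016, "twist": 0},
  ],
)

```text
time: 22.8
tool_pos: [503.0, -8.0, 33.4]
tcp_rot: [-3.141, 0.637, -1.628]
contact_force: [-0.3, 0.1, -1.1]
grip_width: 17.7
finger_force: 30.0
```

Request:
play_rows(
  commands=[
    {"x": 0.0005, "y": -0.01, "z": -0.0005, "twist": 0},
    {"x": 0.001, "y": -0.021, "z": -0.0008, "twist": 0},
    {"x": 0.0015, "y": -0.032, "z": -0.001, "twist": 0},
    {"x": 0.002, "y": -0.043, "z": -0.0014, "twist": 0},
    {"x": 0.0025, "y": -0.054, "z": -0.0018, "twist": 0},
    {"x": 0.003, "y": -0.066, "z": -0.0022, "twist": 0},
    {"x": 0.0035, "y": -0.078, "z": -0.0026, "twist": 0},
    {"x": 0.0038, "y": -0.084, "z": -0.0027, "twist": 0},
  ],
)

```text
time: 23.6
tool_pos: [586.7, -17.6, 33.4]
tcp_rot: [-3.141, 0.637, -1.628]
contact_force: [-1.8, 0.2, -0.6]
grip_width: 18.1
finger_force: 30.0
```

```bash
python3 - <<'E'
from wp import *
print(o['contact_force'],o['moment'],o['grip_width'])
h=(np.array(o['tool_pos'])+6*t)[:2]+203*u-O; print("hook now",h@X,h@Y)
pl(-100,-66,32.5);pl(-207,-72,32)
E
```

```text
array([-0.447 ,  0.8133,  1.5449,  0.6484,  1.1478,  2.3683]) [586.7315 -17.5907  33.3578] [-3.1409  0.6372 -1.6283] tilt 0.6372258671917534 az 86.64027981178491 23.6 tooly [-0.9983  0.0579 -0.0005]
[-1.7803  0.2474 -0.5502] [-0.4219  0.1545  0.3424] 18.052443960030203
hook now 42.377633371485146 -59.01950290531751
(-100, -66, 32.5) shift [ 0.1151  0.0009 -0.0841]
(-207, -72, 32) shift [ 0.2015  0.0009 -0.1475]
```

Request:
play_rows(
  commands=[
    {"x": 0.003, "y": 0, "z": -0.0024, "twist": 0},
    {"x": 0.008, "y": 0, "z": -0.0059, "twist": 0},
    {"x": 0.0145, "y": 0, "z": -0.0106, "twist": 0},
    {"x": 0.022, "y": 0, "z": -0.016, "twist": 0},
    {"x": 0.03, "y": 0, "z": -0.022, "twist": 0},
    {"x": 0.038, "y": 0, "z": -0.0278, "twist": 0},
    {"x": 0.046, "y": 0, "z": -0.0336, "twist": 0},
    {"x": 0.054, "y": 0, "z": -0.0395, "twist": 0},
  ],
)

```text
time: 24.4
tool_pos: [582.0, -85.3, 33.2]
tcp_rot: [-3.141, 0.637, -1.629]
contact_force: [-0.6, 1.8, -0.6]
grip_width: 17.9
finger_force: 29.9
```

Request:
play_rows(
  commands=[
    {"x": 0.009, "y": 0, "z": -0.0066, "twist": 0},
    {"x": 0.018, "y": 0, "z": -0.0132, "twist": 0},
    {"x": 0.027, "y": 0, "z": -0.0198, "twist": 0},
    {"x": 0.036, "y": 0, "z": -0.0264, "twist": 0},
    {"x": 0.045, "y": 0, "z": -0.033, "twist": 0},
    {"x": 0.054, "y": 0, "z": -0.0396, "twist": 0},
    {"x": 0.063, "y": 0, "z": -0.0462, "twist": 0},
    {"x": 0.072, "y": 0, "z": -0.0527, "twist": 0},
  ],
)

```text
time: 25.2
tool_pos: [576.8, -174.3, 32.7]
tcp_rot: [-3.141, 0.637, -1.629]
contact_force: [0.8, 2.5, -1.3]
grip_width: 18.5
finger_force: 30.0
```

```bash
python3 - <<'E'
from wp import *
print(o['contact_force'],o['moment'],o['grip_width'])
h=(np.array(o['tool_pos'])+6*t)[:2]+203*u-O; print("hook now",h@X,h@Y)
pl(-207,-72,32)
E
```

```text
array([-0.6667,  0.8896,  1.3559,  0.5271,  1.3317,  2.2906]) [ 576.7583 -174.3249   32.6909] [-3.1409  0.6375 -1.6289] tilt 0.6374670852361274 az 86.59816421834395 25.2 tooly [-0.9983  0.0585 -0.0006]
[ 0.7699  2.5022 -1.2615] [ 0.1403 -0.0484  0.0429] 18.54985912370814
hook now -114.46858407283483 -67.00480384733336
(-207, -72, 32) shift [ 0.0749  0.0001 -0.0546]
```

Pulling gives about +2 N along world y, so the core is dragging along in the hook. I continue, then slow down.

Request:
play_rows(
  commands=[
    {"x": 0.009, "y": 0, "z": -0.0066, "twist": 0},
    {"x": 0.019, "y": 0, "z": -0.0138, "twist": 0},
    {"x": 0.03, "y": 0, "z": -0.0218, "twist": 0},
    {"x": 0.041, "y": 0, "z": -0.0299, "twist": 0},
    {"x": 0.052, "y": 0, "z": -0.0379, "twist": 0},
    {"x": 0.062, "y": 0, "z": -0.0452, "twist": 0},
    {"x": 0.07, "y": 0, "z": -0.051, "twist": 0},
    {"x": 0.075, "y": 0, "z": -0.0546, "twist": 0},
  ],
)

```text
time: 26.0
tool_pos: [571.3, -267.3, 31.7]
tcp_rot: [-3.141, 0.637, -1.629]
contact_force: [0.7, 2.2, -0.4]
grip_width: 18.1
finger_force: 30.0
```

```bash
python3 - <<'E'
from wp import *
import cv2
print(o['contact_force'],o['moment'],o['grip_width'])
h=(np.array(o['tool_pos'])+6*t)[:2]+203*u-O; print("hook now",h@X,h@Y)
c=O-222*X-92*Y; print(c,proj("scene",[*c,30]),proj("top",[*c,30]))
for n in("scene","top"):
    p=bot.capture(n)["pixels"]; cv2.imwrite(f"pics/{n}4.png",p[:,:,::-1])
s=cv2.imread("pics/scene4.png")[200:380,270:450];tt=cv2.imread("pics/top4.png")[170:350,300:480]
a=np.hstack([cv2.resize(s,(400,400),interpolation=3),cv2.resize(tt,(400,400),interpolation=3)])
cv2.imwrite("pics/d4.png",np.clip(a.astype(float)*1.6,0,255).astype(np.uint8))
E
```

```text
array([-0.7739,  0.963 ,  1.18  ,  0.4692,  1.4626,  2.2631]) [ 571.2707 -267.2899   31.7363] [-3.1408  0.6369 -1.6295] tilt 0.6368995874319656 az 86.55649386174325 26.0 tooly [-0.9982  0.0592 -0.0007]
[ 0.6559  2.2007 -0.4001] [ 0.1813 -0.0887 -0.0017] 18.112684757966782
hook now -207.4518803784442 -72.2265383450495
[601.6775 -77.7876] [337.2867 283.8272] [338.2892 240.8613]
```

View pics/d4.png

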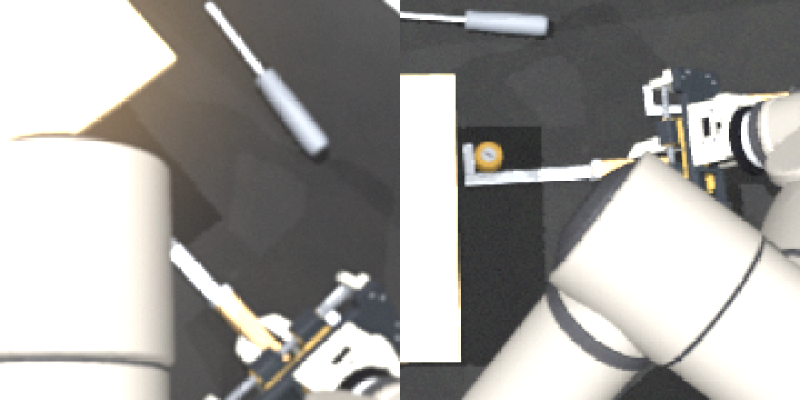

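The top view shows the brass core standing in the hook at crop (488,156), clear in front of the upper board's edge at crop x=460. The bystanders are where they were. Now I lay the probe down, open the jaws and withdraw.

Request:
play_rows(
  commands=[
    {"x": 0, "y": 0, "z": 0.0008, "twist": 0},
    {"x": 0, "y": 0, "z": 0.0016, "twist": 0},
    {"x": 0, "y": 0, "z": 0.0024, "twist": 0},
    {"x": 0, "y": 0, "z": 0.0032, "twist": 0},
    {"x": 0, "y": 0, "z": 0.0032, "twist": 0},
    {"x": 0, "y": 0, "z": 0.0032, "twist": 0},
    {"x": 0, "y": 0, "z": 0.0032, "twist": 0},
    {"x": 0, "y": 0, "z": 0.0032, "twist": 0},
  ],
)

```text
time: 26.9
tool_pos: [571.5, -264.0, 29.4]
tcp_rot: [-3.141, 0.638, -1.629]
contact_force: [0.1, 0.9, -0.3]
grip_width: 17.9
finger_force: 30.0
```

Request:
play_rows(
  commands=[
    {"x": 0, "y": 0, "z": 0, "twist": 0},
    {"x": 0, "y": 0, "z": 0, "twist": 0},
    {"x": 0, "y": 0, "z": 0, "twist": 0},
    {"x": 0, "y": 0, "z": 0, "twist": 0},
    {"x": 0, "y": 0, "z": 0, "twist": 0},
    {"x": 0, "y": 0, "z": 0, "twist": 0},
    {"x": 0, "y": 0, "z": 0, "twist": 0},
    {"x": 0, "y": 0, "z": 0, "twist": 0},
  ],
  jaw=0.6,
)

```text
time: 27.7
tool_pos: [571.5, -264.2, 29.4]
tcp_rot: [-3.141, 0.637, -1.629]
contact_force: [0.6, 0.2, 1.0]
grip_width: 37.1
finger_force: 0.0
```

Request:
play_rows(
  commands=[
    {"x": 0, "y": 0, "z": -0.005, "twist": 0},
    {"x": 0, "y": 0, "z": -0.015, "twist": 0},
    {"x": 0, "y": 0, "z": -0.03, "twist": 0},
    {"x": 0, "y": 0, "z": -0.05, "twist": 0},
    {"x": 0, "y": 0, "z": -0.075, "twist": 0},
    {"x": 0, "y": 0, "z": -0.1, "twist": 0},
    {"x": 0, "y": 0, "z": -0.12, "twist": 0},
    {"x": 0, "y": 0, "z": -0.13, "twist": 0},
  ],
)

```text
time: 28.5
tool_pos: [567.0, -343.4, 136.2]
tcp_rot: [-3.138, 0.634, -1.628]
contact_force: [0.3, -0.4, 0.4]
grip_width: 36.7
finger_force: 0.0
```

```bash
python3 - <<'E'
from plant import bot
import cv2,numpy as np
o=bot.get_obs();print(o['contact_force'],o['time'],o['tool_pos'])
for n in("scene","top"):
    p=bot.capture(n)["pixels"]; cv2.imwrite(f"pics/{n}5.png",p[:,:,::-1])
s=cv2.imread("pics/scene5.png");tt=cv2.imread("pics/top5.png")[130:400,140:510]
a=np.hstack([cv2.resize(s,(400,300)),cv2.resize(tt,(400,300),interpolation=3)])
cv2.imwrite("pics/d5.png",np.clip(a.astype(float)*1.5,0,255).astype(np.uint8))
E
```

```text
[ 0.29115766 -0.41759529  0.36716198] 28.5 [ 567.02278526 -343.38319282  136.16886238]
```

View pics/d5.png

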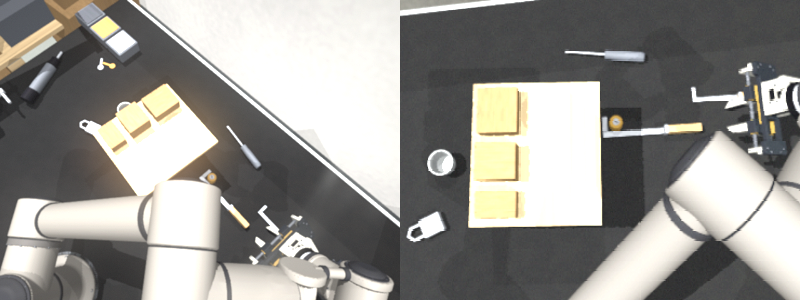

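The views show the core standing in front of the board, next to the hook. The probe lies flat and is released. The pot, padlock and screwdriver are unmoved, and the gripper is clear of everything.

```bash
python3 -c "
from plant import bot
print(bot.close_job())"
```

```text
the job is handed in; nothing more can be done
None
```

The job is handed in at about 28.6 s of the 45 s: the core stands roughly 20 mm clear in front of the upper board, the probe lies flat and released with its hook still beside the core, and the padlock, screwdriver and pot look unmoved; the lean, which the move rows do not offer, came from commanding twists past the last joint's limit, and joint 3 once read 0.036 rad against its stated 0.04 lower limit.

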